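# Box and stack the desk's card stock

## Robot

A 6-joint arm with a two-finger parallel gripper is mounted at the origin on the work surface. World frame = base frame: x ahead of the robot, y to its left, z up, the work surface at z = 0. Lengths are in m, angles in rad, forces in N, time in s.
With the tool pointing down it reaches from about 0.35 to 0.775 m from the base axis. Payload 5.5 kg.
Tool frame: the origin (TCP) lies midway between the tips of the shut fingers; the grasp point (between the pads) lies 19 mm behind it (env.hold_point_z is the distance from the TCP to the grasp point, in m); z points along the fingers, y is the line along which they close (so a half turn about z gives the same grasp; the last joint's range is limited). The gripper opens to 85 mm and grips with 20 to 120 N. Pads are 22 mm wide; open, the fingers measure 114 mm over their backs; the gripper's body (76 mm by 85 mm) begins 54 mm behind the grasp point. The pads swing forward as they close: fully open they stand 13 mm farther back than shut.
Start: joints at [1.181, 0.313, 0.046, 1.304, 0, 1.431], TCP at [0.142, 0.557, 0.231] pointing down, gripper open.
Joint ranges: [-2.76, 2.76], [-0.86, 1.69], [-1.03, 1.26], [-2.2, 2.34], [-1.47, 1.5], [-3.14, 3.14]. Speed limits (rad/s): [2.57, 2.57, 3.14, 3.14, 3.14, 3.14].

## Interface

Orientations are given as a unit quaternion [w, x, y, z].
In Python, from workcell import env, read_camera gives the robot as it stands. The module is installed in compiled form; this text tells all that it offers.
- The arm moves only by the tool carry_out, never from a script. Its argument "moves" is a list of rows, each an object of numbers: "tx", "ty", "tz": the shift along the world's x, y, z in cm; "wx", "wy", "wz": the turn, a rotation vector about the world's x, y, z in rad; "claw": the closure, from -1 (fully open) to 1 (shut). A call has 1 to 8 rows; each row shifts and turns the commanded pose from where the row before left it; what a row does not reach is not made up. A row lasts 1/8 s, in which the tool goes at most 62.5 mm and 10.7 degrees, less where a joint would pass 70% of its speed; a pose out of reach is approached as far as the arm can. A call is refused whole if a number of a shift passes 6.25 or a number of a turn 0.188, either way. A call with a gripper value outside its range is refused whole. The fingers move at their own pace and stop on an object; "newtons" is the grip in N (left out, the last holds). Time passes only in rows, so rows that do not move let the fingers close. It gives the time, the measured TCP pose, the force, the opening and the grip force at its end, in the units of the state.
- env.get_state(): the state, without advancing time (a new reading comes with each control period).
- read_camera(name): name is "scene" or "top" or "wrist"; returns a dict with "image" (400x640x3 uint8, blue, green, red), "z_map" (400x640 float32, m along the optical axis (not along the pixel's ray), 0 where there is no reading), "fx", "fy", "cx", "cy" (pixels), "camera_from_world" (4x4, takes a point from world to camera coordinates); the wrist camera has in their place "hand_eye" (4x4, takes a point from camera to tool coordinates, whose origin is the TCP and whose axes are the flange's). Camera axes: x right, y down, z forward; pixel columns grow to the right and rows downward; lengths in m; the calibration is good to about 2 mm. A picture is of the moment at which its call begins: read the wrist's pose just before it.
- env.hand_in(): hands the job in; it is judged then, once.
The state is a dict: "clock": time; "joint_pos": joint angles; "qvel": joint speeds; "tau": joint torques, N m; "tcp_pos": TCP position; "orientation": TCP orientation; "wrist_force": force on the tool from outside, world axes, zero at the start; "ft_torque": the same for the moment, N m; "finger_gap": finger opening in m; "grip_force": force on a finger pad.
Only numpy, scipy, OpenCV 4.12 (cv2) and the standard library are available. Lean on these libraries where they do the work, as an engineer would, in place of code of your own. Each camera call takes 0.05 s, during which the arm holds its last target. There are 200 camera calls.

## Task

Pack up the two sets of cards on the desk: lay each bundle flat in the box of its own colour, the green-banded one in the green box and the blue-banded one in the blue box, and close each box with its own lid. Leave them as one neat stack standing upright on the desk, the closed blue box sitting squarely on the middle of the closed green one, long sides along long sides. Leave the stapler, sticky notes, clip pot and paperweight where they are.

Things in the scene. Friction and masses are not known exactly. Their poses are not given: they have to be found in the camera images.
- green_box: Larger open box of stiff green board, cream inside: 94 x 64 mm, 44 high; walls 5, floor 4 mm; inside 84 x 54. Each long side has a mid thumb notch, 44 mm wide, from the rim down to 14 mm above the underside, where fingers holding cards can pass; solid below it. Loose, about 180 g. Origin: centre of underside; x along the length, z up.
- blue_box: Smaller open box of stiff blue board, cream inside: 76 x 54 mm, 40 high; walls 4.5, floor 4 mm; inside 67 x 45. Each long side has a mid thumb notch, 40 mm wide, from the rim down to 14 mm above the underside, where fingers holding cards can pass; solid below it. Loose, about 110 g. Origin: centre of underside; x along the length, z up.
- green_lid: Lid of the green box, right side up: green plate 94 x 64 x 14 mm, flat top with flush white label; beneath it a plug 77 x 47, 6 mm high, drops inside the box (3.5 mm play all round) and the plate rests on the rim, flush with the sides. 20 mm high, 80 g, loose. Origin: centre of the plug's underside, 38 mm above the box's origin when closed; x along the length, z up.
- blue_lid: Lid of the blue box, right side up: blue plate 76 x 54 x 14 mm, flat top with flush white label; beneath it a plug 60 x 38, 6 mm high, drops inside the box (3.5 mm play all round) and the plate rests on the rim, flush with the sides. 20 mm high, 55 g, loose. Origin: centre of the plug's underside, 34 mm above the box's origin when closed; x along the length, z up.
- green_bundle: Shrink-wrapped rigid bundle of white cards with a green band round its middle, lying flat: 74 x 44 mm, 30 mm high, about 85 g, loose. Fits flat in the green box with 5 mm to spare on each side. Origin: centre of its underside; x along the 74 mm length, y along the 44 mm width, z up.
- blue_bundle: Shrink-wrapped rigid bundle of white cards with a blue band round its middle, lying flat: 58 x 36 mm, 27 mm high, about 50 g, loose. Fits flat in the blue box with 4.5 mm to spare on each side. Origin: centre of its underside; x along the 58 mm length, y along the 36 mm width, z up.
- stapler: Bystander: small red and black stapler, 66 x 24 mm, 31 mm high, 90 g, loose. Origin: centre of its underside, x along its length.
- sticky_notes: Bystander: block of yellow and pink sticky notes, 51 x 51 mm, 20 mm high, 50 g, loose. Origin: centre of its underside.
- clip_pot: Bystander: round black pot of paper clips, 50 mm across, 34 mm high, 70 g, loose. Origin: centre of its underside.
- paperweight: Bystander: amber-brown glass dome paperweight, 56 mm across, 37 mm high, 250 g, loose. Origin: centre of its underside.
Mind the look-alikes: they are no part of the job. Leave any red look-alike of the blue_lid alone.

How it is judged:
By the outcome, as a careful person would: the job done as asked, in the order asked, and still so for the second after the job is handed in, with the robot touching nothing.
It also fails if it takes over 106 s, if anything falls off the work surface, if the arm or the gripper's body presses on something with over 40 N, if the wrist force passes 120 N, or if a joint passes its speed limit or range.

## Working session

There is one attempt and no reset: what is moved stays moved. The work goes in short steps, Python scripts to look and compute and a tool call to move; the robot and the scene stay as the last step left them, time stands still between calls to the robot, and variables do not carry over. Pictures are saved under pics/ and viewed, at most 16 in all, crops included, and the job is handed in when it is done.

Besides the shell and the picture viewer there is one more tool, called after "Emit:" as name(argument=value, ...) on one line, values as JSON. carry_out: Moves the arm, as the interface text tells. Its arguments: {"type":"object","properties":{"moves":{"type":"array","items":{"type":"object","properties":{"tx":{"type":"number"},"ty":{"type":"number"},"tz":{"type":"number"},"wx":{"type":"number"},"wy":{"type":"number"},"wz":{"type":"number"},"claw":{"type":"number"}}}},"newtons":{"type":"number"}},"required":["moves"]}

```bash
mkdir -p pics; python3 - <<'E'
from workcell import env, read_camera
import cv2,numpy as np
s=env.get_state(); print({k:np.round(v,3).tolist() for k,v in s.items()}, env.hold_point_z)
for n in ["scene","top"]:
    c=read_camera(n); cv2.imwrite(f"pics/{n}0.png",c["image"]); np.savez(f"{n}0.npz",**c)
    print(n,c["fx"],c["cx"],c["cy"],np.round(c["camera_from_world"],3).tolist())
E
```

```text
{'clock': 0.0, 'joint_pos': [1.181, 0.314, 0.045, 1.304, -0.0, 1.431], 'qvel': [-0.001, 0.001, 0.001, 0.0, 0.0, -0.001], 'tau': [-0.001, -48.062, 29.854, 0.019, -0.0, 0.0], 'tcp_pos': [0.142, 0.557, 0.23], 'orientation': [-0.0, 0.125, 0.992, -0.001], 'wrist_force': [-0.077, 0.124, 0.064], 'ft_torque': [0.028, -0.025, 0.026], 'grip_force': 0.0, 'finger_gap': 0.085} 0.0187
scene 383.83063534304705 324.8325491960059 202.51474670647588 [[0.496, 0.868, 0.011, -0.206], [0.52, -0.287, -0.805, -0.282], [-0.695, 0.405, -0.594, 1.359], [0.0, 0.0, 0.0, 1.0]]
top 512.3335849933148 324.1304017107161 190.05745425130837 [[0.009, -1.0, -0.0, -0.058], [-0.979, -0.009, -0.204, 0.538], [0.204, 0.002, -0.979, 1.345], [0.0, 0.0, 0.0, 1.0]]
```

View pics/top0.png

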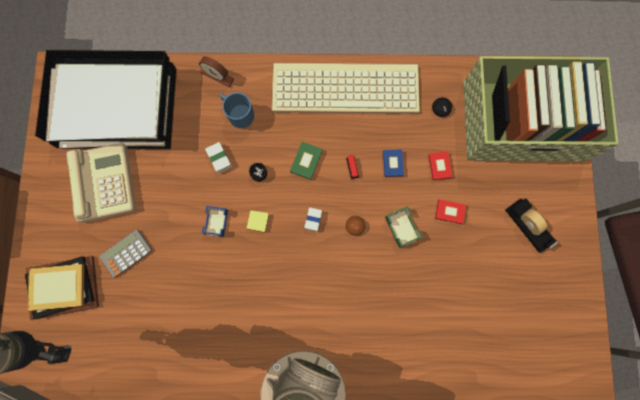

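View pics/scene0.png

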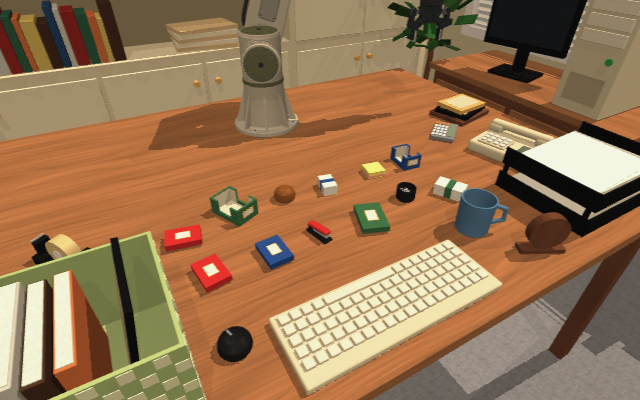

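Top view: green bundle (218,157), green lid (306,160), blue lid (393,163), blue box (215,222), blue bundle (313,219) and green box (404,228). The look-alikes are two red lids at (441,166) and (451,211). Only the blue plate at (393,163) fits blue_lid, because it is blue and the other two are red. I'll confirm with one crop and take coarse measurements.

```bash
cat > h.py <<'E'
import numpy as np, cv2
from scipy.spatial.transform import Rotation as R
from workcell import env, read_camera
def quat(q): return R.from_quat([q[1],q[2],q[3],q[0]]).as_matrix()
def wrist():
    s=env.get_state(); c=read_camera("wrist")
    T=np.eye(4); T[:3,:3]=quat(s["orientation"]); T[:3,3]=s["tcp_pos"]
    return c, T@c["hand_eye"]
def static(n):
    c=read_camera(n); return c, np.linalg.inv(c["camera_from_world"])
def cloud(c,W):
    v,u=np.mgrid[:400,:640]; z=c["z_map"]
    p=np.stack([(u-c["cx"])/c["fx"]*z,(v-c["cy"])/c["fy"]*z,z],-1)
    P=p@W[:3,:3].T+W[:3,3]; P[z==0]=np.nan; return P
def cast(c,W,uv,h):
    uv=np.atleast_2d(uv).astype(float)
    d=np.c_[(uv[:,0]-c["cx"])/c["fx"],(uv[:,1]-c["cy"])/c["fy"],np.ones(len(uv))]@W[:3,:3].T
    return W[:3,3]+d*((h-W[2,3])/d[:,2])[:,None]
def rect(xy):
    """min-area rectangle of points (m): centre, (long, short), yaw of long axis deg in (-90,90]"""
    (cx,cy),(a,b),t=cv2.minAreaRect((np.asarray(xy)[:,:2]*1000).astype(np.float32))
    if a<b: a,b,t=b,a,t+90
    return np.round([cx,cy],1),np.round([a,b],1),round((t+90)%180-90,1)
def blobs(c,W,lo,hi=.07,minpx=40,roi=None):
    """connected things standing between lo and hi; rect of the mask contour cast on its own top height"""
    P=cloud(c,W); m=((P[...,2]>lo)&(P[...,2]<hi)).astype(np.uint8)
    if roi: k=np.zeros_like(m); k[roi[1]:roi[3],roi[0]:roi[2]]=1; m&=k
    n,l,st,ce=cv2.connectedComponentsWithStats(m)
    for i in range(1,n):
        if st[i,4]<minpx: continue
        h=np.nanpercentile(P[...,2][l==i],90)
        q=(l==i)&(P[...,2]>h-.006)
        yield ce[i].round(),st[i,4],round(h*1000,1),rect(P[q]),c["image"][l==i].mean(0).round()
E
python3 - <<'E'
from h import *
c,W=static("top")
P=cloud(c,W); print("desk",np.round(P[[250,250,190],[280,380,280],2]*1000,1))
for b in blobs(c,W,.01,roi=(190,135,480,260)): print(*b)
cv2.imwrite("pics/crop0.png",cv2.resize(c["image"][135:260,190:480],None,fx=2.75,fy=2.75,interpolation=cv2.INTER_CUBIC))
E
```

```text
desk [2.9 0.  0.2]
[471. 149.] 186 61.3 (array([ 666.8, -463.7]), array([59.5, 15.7]), 16.5) [ 79. 113. 114.]
[218. 157.] 440 34.3 (array([637.1, 248.9]), array([74.5, 43.8]), 27.9) [161. 182. 175.]
[306. 160.] 748 24.3 (array([631.7,  -0.8]), array([95.4, 64.8]), -19.9) [ 88. 128. 102.]
[393. 163.] 517 24.0 (array([ 626.3, -248.5]), array([76.5, 54.3]), 1.2) [132. 104.  89.]
[440. 166.] 526 23.9 (array([ 620.6, -381.2]), array([77.6, 56.4]), 7.4) [ 73.  85. 202.]
[353. 166.] 144 31.6 (array([ 616.2, -132.4]), array([59.5, 17.5]), 14.7) [ 48.  55. 185.]
[258. 172.] 160 34.9 (array([595.6, 134.3]), array([47.5, 46.5]), -63.2) [47. 54. 65.]
[451. 212.] 551 24.0 (array([ 488.6, -405.1]), array([76.9, 54.9]), 79.4) [ 74.  86. 203.]
[215. 221.] 257 41.9 (array([454. , 248.1]), array([76.8, 55.1]), -6.9) [97. 87. 88.]
[404. 226.] 323 46.0 (array([ 443.3, -271.5]), array([94. , 64.5]), 24.6) [ 75. 108.  99.]
[313. 219.] 291 30.6 (array([462.8, -22.9]), array([57.9, 36.4]), -12.1) [175. 178. 174.]
[258. 221.] 357 24.7 (array([456.6, 130.8]), array([51.6, 51.5]), -10.9) [115. 206. 206.]
[355. 226.] 309 36.3 (array([ 447.8, -142.2]), array([41.4, 36.4]), -89.9) [ 40.  72. 122.]
```

View pics/crop0.png

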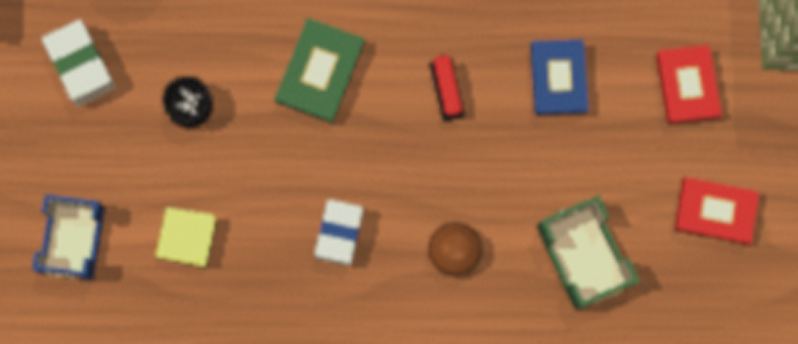

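The crop confirms it: green_lid at crop (320,70), blue_lid at crop (560,77), and two red plates to leave alone. All measured sizes match the spec. Going over the green bundle for a wrist refinement.

Emit:
carry_out(moves=[{"tx": 4.9, "ty": -3, "wz": 0.09}, {"tx": 4.9, "ty": -3, "wz": 0.09}, {"tx": 4.9, "ty": -3, "wz": 0.09}, {"tx": 4.9, "ty": -3, "wz": 0.09}, {"tx": 4.9, "ty": -3, "wz": 0.09}, {"tx": 4.9, "ty": -3, "wz": 0.09}, {"tx": 4.9, "ty": -3, "wz": 0.09}, {"tx": 4.9, "ty": -3, "wz": 0.107}])

```text
invalid input at $.moves[0]: expected keys tx, ty, tz, wx, wy, wz, claw
```

Emit:
carry_out(moves=[{"tx": 5.1, "ty": -3.4}, {"tx": 5.1, "ty": -3.4}, {"claw": -1}, {"claw": -1}])

```text
invalid input at $.moves[0]: expected keys tx, ty, tz, wx, wy, wz, claw
```

```bash
cat >> h.py <<'E'
def where():
    s=env.get_state(); M=quat(s["orientation"])
    print("t",round(s["clock"],2),"tcp",np.round(s["tcp_pos"]*1000,1) if hasattr(s["tcp_pos"],"shape") else np.round(np.array(s["tcp_pos"])*1000,1),
      "fing",round(np.degrees(np.arctan2(M[1,1],M[0,1]))%180,2),"zax",np.round(M[:,2],4),"gap",round(s["finger_gap"]*1000,1),"grip",np.round(s["grip_force"],1),"q6",np.round(s["joint_pos"],2)[[0,5]],"F",np.round(s["wrist_force"],1))
E
python3 - <<'E'
from h import *
where(); c,W=wrist(); print(np.round(c["hand_eye"],3).tolist(),c["fx"])
P=cloud(c,W); print("desk z",np.nanpercentile(P[...,2],[5,30,50]))
for b in blobs(c,W,.01,minpx=400): print(*b)
cv2.imwrite("pics/w1.png",c["image"])
E
```

```text
t 0.15 tcp [142.  556.8 230.6] fing 75.69 zax [-5.0e-04 -1.3e-03 -1.0e+00] gap 85.7 grip 0.0 q6 [1.18 1.43] F [ 0.5 -0.2  0.1]
[[-0.001, -0.949, -0.316, 0.081], [1.0, -0.001, -0.0, 0.0], [-0.0, -0.316, 0.949, -0.143], [0.0, 0.0, 0.0, 1.0]] 277.6763846400894
desk z [-2.64916918e-01 -7.91411583e-04 -1.01066758e-04]
[416. 236.] 10986 49.0 (array([269.7, 659.4]), array([139.7, 110.5]), -84.3) [106. 152. 174.]
[320. 314.] 3045 16.1 (array([363., 495.]), array([125.9,  74.1]), -52.7) [157. 177. 183.]
```

View pics/w1.png

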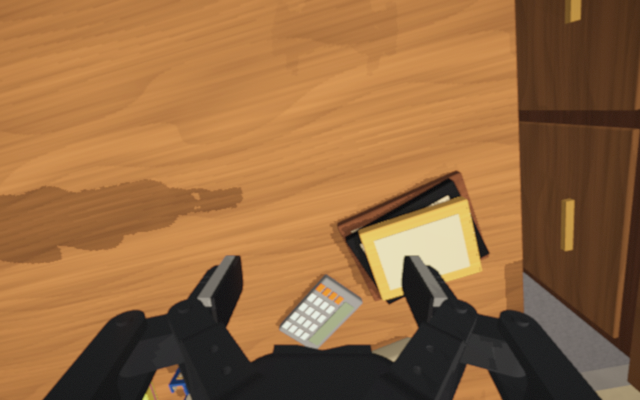

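Emit:
carry_out(moves=[{"tx": 4.9, "ty": -3, "tz": 0, "wx": 0, "wy": 0, "wz": 0.09, "claw": -1}, {"tx": 4.9, "ty": -3, "tz": 0, "wx": 0, "wy": 0, "wz": 0.09, "claw": -1}, {"tx": 4.9, "ty": -3, "tz": 0, "wx": 0, "wy": 0, "wz": 0.09, "claw": -1}, {"tx": 4.9, "ty": -3, "tz": 0, "wx": 0, "wy": 0, "wz": 0.09, "claw": -1}, {"tx": 4.9, "ty": -3, "tz": 0, "wx": 0, "wy": 0, "wz": 0.09, "claw": -1}, {"tx": 4.9, "ty": -3, "tz": 0, "wx": 0, "wy": 0, "wz": 0.09, "claw": -1}, {"tx": 4.9, "ty": -3, "tz": 0, "wx": 0, "wy": 0, "wz": 0.09, "claw": -1}, {"tx": 4.9, "ty": -3, "tz": 0, "wx": 0, "wy": 0, "wz": 0.107, "claw": -1}])

```text
clock: 1.2
tcp_pos: [0.5356, 0.316, 0.2312]
orientation: [-0.0, -0.243, 0.97, 0.0]
wrist_force: [0.2, 0.4, 1.3]
finger_gap: 0.0854
grip_force: 0.0
```

Emit:
carry_out(moves=[{"tx": 5.1, "ty": -3.4, "tz": 0, "wx": 0, "wy": 0, "wz": 0, "claw": -1}, {"tx": 5.1, "ty": -3.4, "tz": 0, "wx": 0, "wy": 0, "wz": 0, "claw": -1}, {"tx": 0, "ty": 0, "tz": 0, "wx": 0, "wy": 0, "wz": 0, "claw": -1}, {"tx": 0, "ty": 0, "tz": 0, "wx": 0, "wy": 0, "wz": 0, "claw": -1}])

```text
clock: 1.7
tcp_pos: [0.6358, 0.249, 0.2305]
orientation: [-0.001, -0.241, 0.971, 0.0]
wrist_force: [0.5, 0.5, -0.1]
finger_gap: 0.0858
grip_force: 0.0
```

```bash
cat >> h.py <<'E'
def look(minpx=600):
    where(); c,W=wrist()
    for b in blobs(c,W,.01,minpx=minpx): print(*b)
    return c,W
E
python3 - <<'E'
from h import *
c,W=look()
cv2.imwrite("pics/w2.png",c["image"])
E
```

```text
t 1.7 tcp [635.8 249.  230.5] fing 117.87 zax [-1.8e-03  1.0e-04 -1.0e+00] gap 85.8 grip 0.0 q6 [ 0.26 -0.23] F [ 0.5  0.5 -0.1]
[19. 14.] 791 30.2 (array([ 630.7, -125. ]), array([28.4, 19.1]), 15.8) [ 29.  34. 120.]
[405.  36.] 1697 40.5 (array([453.6, 251.4]), array([77. , 53.9]), -7.0) [110.  93.  86.]
[138.  74.] 5248 20.9 (array([632.1,   2. ]), array([94.9, 66.1]), -20.3) [ 69. 106.  79.]
[598.  73.] 5474 16.6 (array([373.6, 484.6]), array([100.2,  74.9]), -52.2) [139. 153. 154.]
[251. 102.] 717 34.4 (array([595. , 136.8]), array([49.6, 47.8]), -62.3) [32. 47. 71.]
[ 82. 219.] 16715 25.6 (array([843.4, -11.1]), array([215. , 140.1]), -83.9) [160. 189. 194.]
[323. 176.] 2064 30.9 (array([637. , 251.9]), array([74.5, 44.2]), 27.2) [177. 196. 182.]
[539. 247.] 23249 62.5 (array([626.8, 501.2]), array([327.4, 216.5]), -66.3) [124. 151. 160.]
[250. 227.] 1026 65.0 (array([740.6, 197.4]), array([73.6, 26.3]), 82.3) [84. 74. 64.]
[256. 325.] 1595 64.3 (array([878.8, 267.9]), array([73.3, 20. ]), 79.8) [ 75.  94. 118.]
```

View pics/w2.png

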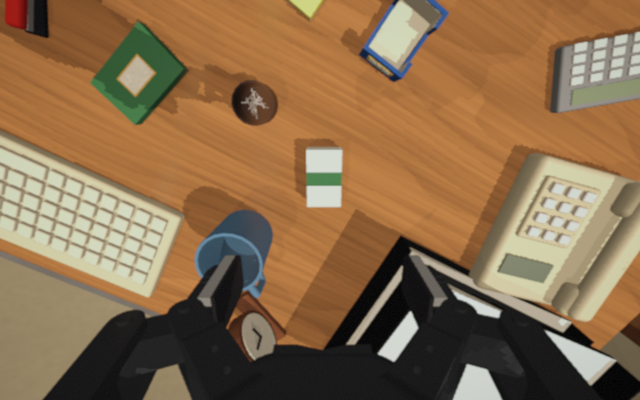

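The bundle's white block is at (323,176), sized 74.5x44.2 and 31 high, which fits the spec. Descending to grasp with the tips about 13 mm up, to clear the notch bottom later.

Emit:
carry_out(moves=[{"tx": 0.1, "ty": 0.3, "tz": -6, "wx": 0, "wy": 0, "wz": -0.012, "claw": -1}, {"tx": 0, "ty": 0, "tz": -6, "wx": 0, "wy": 0, "wz": 0, "claw": -1}, {"tx": 0, "ty": 0, "tz": -5, "wx": 0, "wy": 0, "wz": 0, "claw": -1}, {"tx": 0, "ty": 0, "tz": -3, "wx": 0, "wy": 0, "wz": 0, "claw": -1}, {"tx": 0, "ty": 0, "tz": -1.9, "wx": 0, "wy": 0, "wz": 0, "claw": -1}, {"tx": 0, "ty": 0, "tz": 0, "wx": 0, "wy": 0, "wz": 0, "claw": 1}, {"tx": 0, "ty": 0, "tz": 0, "wx": 0, "wy": 0, "wz": 0, "claw": 1}, {"tx": 0, "ty": 0, "tz": 0, "wx": 0, "wy": 0, "wz": 0, "claw": 1}], newtons=40)

```text
clock: 2.75
tcp_pos: [0.6387, 0.2528, 0.0147]
orientation: [0.002, -0.235, 0.972, 0.0]
wrist_force: [-0.5, 1.1, 3.8]
finger_gap: 0.043
grip_force: 43.0
```

Emit:
carry_out(moves=[{"tx": 0, "ty": 0, "tz": 0, "wx": 0, "wy": 0, "wz": 0, "claw": 1}, {"tx": 0, "ty": 0, "tz": 0, "wx": 0, "wy": 0, "wz": 0, "claw": 1}])

```text
clock: 3.0
tcp_pos: [0.6387, 0.2527, 0.0147]
orientation: [0.002, -0.235, 0.972, 0.0]
wrist_force: [-0.9, 1.4, 7.1]
finger_gap: 0.0428
grip_force: 43.2
```

```bash
python3 - <<'E'
from h import *
c,W=look(1500)
cv2.imwrite("pics/w3.png",c["image"])
E
```

```text
t 3.0 tcp [638.7 252.7  14.7] fing 117.23 zax [ 0.0037  0.0015 -1.    ] gap 42.8 grip 43.2 q6 [ 0.26 -0.22] F [-0.9  1.4  7.1]
[124.  79.] 11768 34.0 (array([595.3, 136.9]), array([50.7, 49.3]), -63.3) [47. 51. 58.]
[321. 267.] 16979 64.8 (array([634. , 250.3]), array([108.1,  19.3]), -63.2) [134. 151. 149.]
[106. 355.] 1524 53.3 (array([747.1, 161.6]), array([25. ,  2.8]), -32.7) [96. 83. 66.]
```

View pics/w3.png

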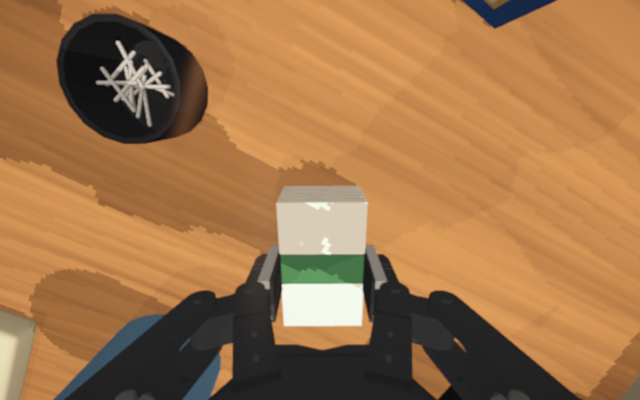

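Grasped cleanly: the green band is at (321,268), between the pads. Lifting and carrying to the green box.

Emit:
carry_out(moves=[{"tx": 0, "ty": 0, "tz": 3, "wx": 0, "wy": 0, "wz": 0, "claw": 1}, {"tx": 0, "ty": 0, "tz": 6, "wx": 0, "wy": 0, "wz": 0, "claw": 1}, {"tx": 0, "ty": 0, "tz": 6, "wx": 0, "wy": 0, "wz": 0, "claw": 1}, {"tx": -1.9, "ty": -5.2, "tz": 3, "wx": 0, "wy": 0, "wz": -0.045, "claw": 1}, {"tx": -2, "ty": -5.2, "tz": 0, "wx": 0, "wy": 0, "wz": 0, "claw": 1}, {"tx": -2, "ty": -5.2, "tz": 0, "wx": 0, "wy": 0, "wz": 0, "claw": 1}, {"tx": -2, "ty": -5.2, "tz": 0, "wx": 0, "wy": 0, "wz": 0, "claw": 1}, {"tx": -2, "ty": -5.2, "tz": 0, "wx": 0, "wy": 0, "wz": 0, "claw": 1}])

```text
clock: 4.05
tcp_pos: [0.5375, -0.0091, 0.1926]
orientation: [0.0, -0.213, 0.977, -0.0]
wrist_force: [0.8, -0.5, -0.6]
finger_gap: 0.043
grip_force: 42.3
```

Emit:
carry_out(moves=[{"tx": -2, "ty": -5.2, "tz": 0, "wx": 0, "wy": 0, "wz": 0, "claw": 1}, {"tx": -2, "ty": -5.2, "tz": 0, "wx": 0, "wy": 0, "wz": 0, "claw": 1}, {"tx": -2, "ty": -5.2, "tz": 0, "wx": 0, "wy": 0, "wz": 0, "claw": 1}, {"tx": -2, "ty": -5.2, "tz": 0, "wx": 0, "wy": 0, "wz": 0, "claw": 1}, {"tx": -1.7, "ty": -5.2, "tz": 0, "wx": 0, "wy": 0, "wz": 0, "claw": 1}, {"tx": 0, "ty": 0, "tz": 0, "wx": 0, "wy": 0, "wz": 0, "claw": 1}, {"tx": 0, "ty": 0, "tz": 0, "wx": 0, "wy": 0, "wz": 0, "claw": 1}])

```text
clock: 4.92
tcp_pos: [0.441, -0.2673, 0.1922]
orientation: [0.0, -0.213, 0.977, 0.0]
wrist_force: [-0.2, 0.6, -1.5]
finger_gap: 0.0432
grip_force: 42.3
```

```bash
cat >> h.py <<'E'
def held(c,W,wmax,h,gap=.04):
    """rect of the held thing's top, in the tool frame (mm), from white/bright pixels near the pads"""
    P=cloud(c,W); s=env.get_state(); M=quat(s["orientation"]); Q=(P-np.array(s["tcp_pos"]))@M
    m=(np.abs(Q[...,0])<.055)&(np.abs(Q[...,1])<wmax)&(Q[...,2]>-h)&(Q[...,2]<.02)
    return Q[m],m
E
python3 - <<'E'
from h import *
c,W=look(1000)
Q,m=held(c,W,.019,.03); print("z hist",np.histogram(Q[:,2]*1000,bins=range(-30,22,3)))
for lo in(-24,-20,-16,-12):
    t=(Q[:,2]*1000>lo)&(Q[:,2]*1000<lo+5)
    if t.sum()>50: print(lo,t.sum(),np.round(np.percentile(Q[t,0]*1000,[1,50,99]),1))
cv2.imwrite("pics/w4.png",c["image"])
E
```

```text
t 4.92 tcp [ 441.  -267.3  192.2] fing 114.59 zax [-1.e-04  7.e-04 -1.e+00] gap 43.2 grip 42.3 q6 [-0.7  -1.13] F [-0.2  0.6 -1.5]
[22. 78.] 4857 50.8 (array([ 489.9, -576.3]), array([38.3, 25.5]), 9.0) [21. 25. 28.]
[198. 169.] 3274 20.8 (array([ 488.1, -403.5]), array([76.4, 55.1]), 78.7) [ 75.  91. 220.]
[414. 226.] 1523 35.2 (array([ 446. , -138.5]), array([40.8, 39.6]), 10.7) [ 35.  88. 148.]
[ 70. 280.] 7583 64.4 (array([ 717.6, -471.9]), array([226.2,  93.1]), 27.8) [ 90. 131. 130.]
[187. 265.] 2312 20.6 (array([ 620.4, -379.9]), array([78. , 54.8]), 7.7) [ 71.  83. 220.]
[486. 272.] 1551 27.8 (array([462.2, -20.5]), array([58. , 39.9]), -12.5) [182. 179. 172.]
[579. 307.] 1437 21.3 (array([456.7, 132.8]), array([54. , 51.9]), 79.8) [114. 206. 207.]
z hist (array([   0,    0,    0,    0, 6894, 2232,  141,  140,  120,  131,   96,
        112,  102,   92,   74,    1,    0]), array([-30, -27, -24, -21, -18, -15, -12,  -9,  -6,  -3,   0,   3,   6,
         9,  12,  15,  18,  21]))
-20 6894 [-33.7   6.9  38.7]
-16 7758 [-34.3   7.3  39.1]
-12 231 [38.6 39.  39.5]
```

View pics/w4.png

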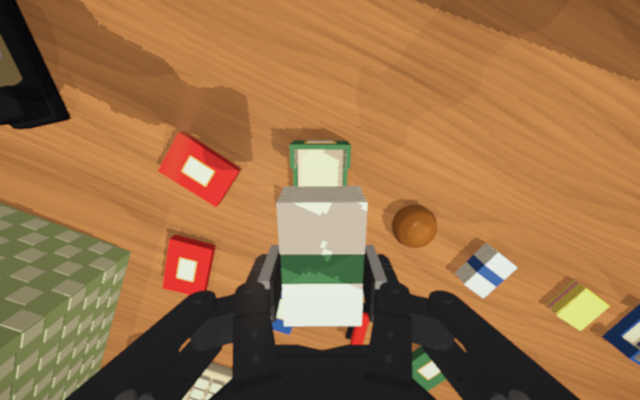

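The box is partly hidden by the held bundle (its top is at (320,165)), and the bundle sits +2.4 mm along tool x. Stepping back 7 cm to see the whole rim.

Emit:
carry_out(moves=[{"tx": 3.2, "ty": 1.5, "tz": 0, "wx": 0, "wy": 0, "wz": 0, "claw": 1}, {"tx": 3.2, "ty": 1.5, "tz": 0, "wx": 0, "wy": 0, "wz": 0, "claw": 1}, {"tx": 0, "ty": 0, "tz": 0, "wx": 0, "wy": 0, "wz": 0, "claw": 1}, {"tx": 0, "ty": 0, "tz": 0, "wx": 0, "wy": 0, "wz": 0, "claw": 1}])

```text
clock: 5.48
tcp_pos: [0.5052, -0.236, 0.1919]
orientation: [-0.0, -0.215, 0.977, 0.0]
wrist_force: [0.4, -0.2, -0.9]
finger_gap: 0.0429
grip_force: 42.3
```

```bash
cat >> h.py <<'E'
def rim(c,W,h,near,r=.065):
    """box rim: points within 4 mm of height h around 'near' (mm)"""
    P=cloud(c,W); m=(np.abs(P[...,2]-h)<.004)&(np.hypot(P[...,0]-near[0]/1e3,P[...,1]-near[1]/1e3)<r)
    print("rim",m.sum(),rect(P[m]),"z",np.round(np.median(P[...,2][m])*1e3,1)); return m
E
python3 - <<'E'
from h import *
where(); c,W=wrist(); rim(c,W,.044,(443,-269)); rim(c,W,.042,(443,-269))
c,W=static("top"); rim(c,W,.046,(443,-269))
E
```

```text
t 5.47 tcp [ 505.2 -236.   191.9] fing 114.79 zax [-1.e-03  4.e-04 -1.e+00] gap 42.9 grip 42.3 q6 [-0.58 -1.01] F [ 0.4 -0.2 -0.9]
rim 1238 (array([ 442.6, -269.5]), array([94.2, 64. ]), 24.1) z 43.8
rim 1278 (array([ 442.6, -269.5]), array([94.2, 64. ]), 24.1) z 43.8
rim 3 (array([ 412.9, -316.1]), array([8.9, 1.7]), -47.1) z 48.3
```

Emit:
carry_out(moves=[{"tx": -3, "ty": -1.65, "tz": 0, "wx": 0, "wy": 0, "wz": -0.012, "claw": 1}, {"tx": -3.04, "ty": -1.6, "tz": -5, "wx": 0, "wy": 0, "wz": 0, "claw": 1}, {"tx": 0, "ty": 0, "tz": -5, "wx": 0, "wy": 0, "wz": 0, "claw": 1}, {"tx": 0, "ty": 0, "tz": 0, "wx": 0, "wy": 0, "wz": 0, "claw": 1}, {"tx": 0, "ty": 0, "tz": 0, "wx": 0, "wy": 0, "wz": 0, "claw": 1}])

```text
clock: 6.2
tcp_pos: [0.4456, -0.2707, 0.0938]
orientation: [0.001, -0.207, 0.978, -0.001]
wrist_force: [0.7, -0.3, -1.2]
finger_gap: 0.0434
grip_force: 42.3
```

```bash
python3 - <<'E'
from h import *
where()
E
```

```text
t 6.2 tcp [ 445.6 -270.7   93.8] fing 113.95 zax [ 0.0014 -0.0011 -1.    ] gap 43.4 grip 42.3 q6 [-0.7  -1.12] F [ 0.7 -0.3 -1.2]
```

Emit:
carry_out(moves=[{"tx": -0.1, "ty": 0.2, "tz": -2.4, "wx": 0, "wy": 0, "wz": 0, "claw": 1}, {"tx": 0, "ty": 0, "tz": -2, "wx": 0, "wy": 0, "wz": 0, "claw": 1}, {"tx": 0, "ty": 0, "tz": -1.5, "wx": 0, "wy": 0, "wz": 0, "claw": 1}, {"tx": 0, "ty": 0, "tz": -1.2, "wx": 0, "wy": 0, "wz": 0, "claw": 1}, {"tx": 0, "ty": 0, "tz": -0.3, "wx": 0, "wy": 0, "wz": 0, "claw": 1}, {"tx": 0, "ty": 0, "tz": 0, "wx": 0, "wy": 0, "wz": 0, "claw": 1}])

```text
clock: 6.95
tcp_pos: [0.4444, -0.2682, 0.0188]
orientation: [0.0, -0.208, 0.978, -0.0]
wrist_force: [-0.6, -0.1, -1.1]
finger_gap: 0.043
grip_force: 42.3
```

```bash
python3 - <<'E'
from h import *
where(); c,W=wrist(); cv2.imwrite("pics/w5.png",c["image"])
where()
E
```

```text
t 6.95 tcp [ 444.4 -268.2   18.8] fing 113.97 zax [ 8.e-04 -5.e-04 -1.e+00] gap 43.0 grip 42.3 q6 [-0.7  -1.12] F [-0.6 -0.1 -1.1]
t 7.0 tcp [ 444.4 -268.3   18.7] fing 113.97 zax [ 8.e-04 -6.e-04 -1.e+00] gap 43.0 grip 42.5 q6 [-0.7  -1.12] F [ 0.3  0.9 -0.1]
```

View pics/w5.png

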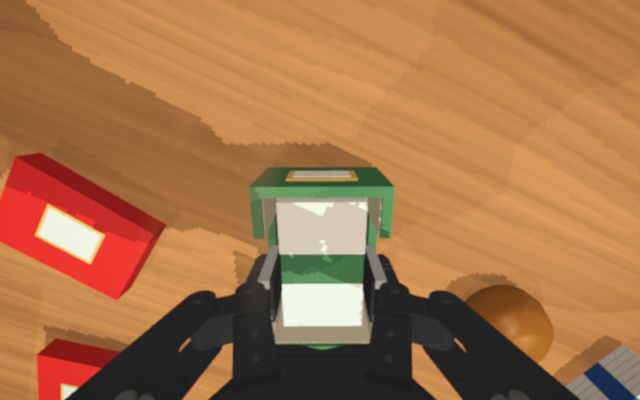

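The bundle sits inside the walls and centred at (320,265). Releasing, lifting and going to the green lid.

Emit:
carry_out(moves=[{"tx": 0, "ty": 0, "tz": 0, "wx": 0, "wy": 0, "wz": 0, "claw": -1}, {"tx": 0, "ty": 0, "tz": 0, "wx": 0, "wy": 0, "wz": 0, "claw": -1}, {"tx": 0, "ty": 0, "tz": 0, "wx": 0, "wy": 0, "wz": 0, "claw": -1}, {"tx": 0, "ty": 0, "tz": 0, "wx": 0, "wy": 0, "wz": 0, "claw": -1}, {"tx": 0, "ty": 0, "tz": 3, "wx": 0, "wy": 0, "wz": 0, "claw": -1}, {"tx": 0, "ty": 0, "tz": 5, "wx": 0, "wy": 0, "wz": 0, "claw": -1}, {"tx": 0, "ty": 0, "tz": 6, "wx": 0, "wy": 0, "wz": 0, "claw": -1}, {"tx": 0, "ty": 0, "tz": 4, "wx": 0, "wy": 0, "wz": 0, "claw": -1}])

```text
clock: 8.0
tcp_pos: [0.4445, -0.2684, 0.2011]
orientation: [0.001, -0.208, 0.978, -0.001]
wrist_force: [0.6, -0.2, -1.7]
finger_gap: 0.0851
grip_force: 0.0
```

Emit:
carry_out(moves=[{"tx": 3.1, "ty": 4.5, "tz": 0, "wx": 0, "wy": 0, "wz": -0.129, "claw": -1}, {"tx": 3.1, "ty": 4.5, "tz": 0, "wx": 0, "wy": 0, "wz": -0.129, "claw": -1}, {"tx": 3.1, "ty": 4.5, "tz": 0, "wx": 0, "wy": 0, "wz": -0.129, "claw": -1}, {"tx": 3.1, "ty": 4.5, "tz": 0, "wx": 0, "wy": 0, "wz": -0.129, "claw": -1}, {"tx": 3.1, "ty": 4.5, "tz": 0, "wx": 0, "wy": 0, "wz": -0.129, "claw": -1}, {"tx": 3.3, "ty": 4.5, "tz": 0, "wx": 0, "wy": 0, "wz": -0.129, "claw": -1}, {"tx": 0, "ty": 0, "tz": 0, "wx": 0, "wy": 0, "wz": 0, "claw": -1}, {"tx": 0, "ty": 0, "tz": 0, "wx": 0, "wy": 0, "wz": 0, "claw": -1}])

```text
clock: 9.0
tcp_pos: [0.6315, 0.0021, 0.1976]
orientation: [-0.001, 0.176, 0.984, -0.0]
wrist_force: [-1.3, -0.6, 0.3]
finger_gap: 0.0855
grip_force: 0.0
```

```bash
python3 - <<'E'
from h import *
c,W=look(1000)
E
```

```text
t 9.0 tcp [631.5   2.1 197.6] fing 69.7 zax [-1.2e-03 -2.0e-04 -1.0e+00] gap 85.5 grip 0.0 q6 [-0.12  0.23] F [-1.3 -0.6  0.3]
[242.  34.] 2692 28.1 (array([461.8, -20.1]), array([58.5, 37. ]), -12.6) [208. 203. 196.]
[137.  64.] 2576 35.1 (array([ 446.6, -136.4]), array([41.1, 40.6]), 74.2) [ 35.  91. 153.]
[ 36. 111.] 5701 42.6 (array([ 451.6, -264.6]), array([76.3, 66.3]), 24.8) [112. 144. 122.]
[429. 109.] 1347 34.1 (array([594.9, 136.8]), array([49.5, 48.9]), 66.2) [52. 56. 63.]
[322. 179.] 4196 20.9 (array([632.,   2.]), array([94.4, 64.2]), -20.3) [115. 166. 124.]
[496. 222.] 2129 65.3 (array([745.5, 179.4]), array([75.1, 29.3]), -55.8) [92. 78. 59.]
[141. 241.] 2589 20.7 (array([ 626.5, -245.7]), array([76.3, 55.8]), 2.7) [131.  96.  81.]
[537. 249.] 2208 66.5 (array([783.2, 206.4]), array([70.1, 32. ]), -53.2) [93. 79. 57.]
[ 52. 268.] 2460 20.6 (array([ 619.9, -379.2]), array([76. , 57.8]), 7.4) [ 49.  59. 177.]
[333. 318.] 10252 25.7 (array([849., -73.]), array([255.6, 119.7]), 89.9) [182. 211. 216.]
[584. 295.] 2102 65.6 (array([882.1, 272.9]), array([86.3, 23.3]), 78.3) [ 84. 103. 126.]
[ 29. 349.] 4480 62.7 (array([ 727.1, -460.3]), array([95.2,  6.5]), -0.3) [ 97. 143. 141.]
```

The lid is right below, 94.4x64.2, top at 21 mm. Descending to grip its plate.

Emit:
carry_out(moves=[{"tx": 0, "ty": 0, "tz": -6, "wx": 0, "wy": 0, "wz": 0, "claw": -1}, {"tx": 0, "ty": 0, "tz": -6, "wx": 0, "wy": 0, "wz": 0, "claw": -1}, {"tx": 0, "ty": 0, "tz": -5, "wx": 0, "wy": 0, "wz": 0, "claw": -1}, {"tx": 0, "ty": 0, "tz": -2, "wx": 0, "wy": 0, "wz": 0, "claw": -1}, {"tx": 0, "ty": 0, "tz": -0.8, "wx": 0, "wy": 0, "wz": 0, "claw": -1}, {"tx": 0, "ty": 0, "tz": 0, "wx": 0, "wy": 0, "wz": 0, "claw": 1}, {"tx": 0, "ty": 0, "tz": 0, "wx": 0, "wy": 0, "wz": 0, "claw": 1}, {"tx": 0, "ty": 0, "tz": 0, "wx": 0, "wy": 0, "wz": 0, "claw": 1}])

```text
clock: 10.05
tcp_pos: [0.633, 0.0018, 0.0016]
orientation: [0.001, 0.177, 0.984, 0.0]
wrist_force: [-1.0, -1.2, 3.8]
finger_gap: 0.0629
grip_force: 45.9
```

```bash
python3 - <<'E'
from h import *
where()
E
```

```text
t 10.05 tcp [633.    1.8   1.6] fing 69.61 zax [ 2.6e-03 -4.0e-04 -1.0e+00] gap 62.9 grip 45.9 q6 [-0.12  0.23] F [-1.  -1.2  3.8]
```

Emit:
carry_out(moves=[{"tx": 0, "ty": 0, "tz": 3, "wx": 0, "wy": 0, "wz": 0, "claw": 1}, {"tx": 0, "ty": 0, "tz": 6, "wx": 0, "wy": 0, "wz": 0, "claw": 1}, {"tx": 0, "ty": 0, "tz": 6, "wx": 0, "wy": 0, "wz": 0, "claw": 1}, {"tx": -2.1, "ty": -4, "tz": 4, "wx": 0, "wy": 0, "wz": 0.13, "claw": 1}, {"tx": -2.1, "ty": -4, "tz": 0, "wx": 0, "wy": 0, "wz": 0.13, "claw": 1}, {"tx": -2.1, "ty": -4, "tz": 0, "wx": 0, "wy": 0, "wz": 0.13, "claw": 1}, {"tx": -2.1, "ty": -4, "tz": 0, "wx": 0, "wy": 0, "wz": 0.13, "claw": 1}, {"tx": -2.1, "ty": -4, "tz": 0, "wx": 0, "wy": 0, "wz": 0.13, "claw": 1}])

```text
clock: 11.05
tcp_pos: [0.5263, -0.199, 0.1908]
orientation: [0.001, -0.149, 0.989, -0.0]
wrist_force: [0.7, -0.6, -0.4]
finger_gap: 0.063
grip_force: 45.4
```

Emit:
carry_out(moves=[{"tx": -2.1, "ty": -4, "tz": 0, "wx": 0, "wy": 0, "wz": 0.127, "claw": 1}, {"tx": 0, "ty": 0, "tz": 0, "wx": 0, "wy": 0, "wz": 0, "claw": 1}, {"tx": 0, "ty": 0, "tz": 0, "wx": 0, "wy": 0, "wz": 0, "claw": 1}])

```text
clock: 11.42
tcp_pos: [0.506, -0.2377, 0.1905]
orientation: [0.0, -0.208, 0.978, 0.0]
wrist_force: [0.9, 0.0, -0.8]
finger_gap: 0.063
grip_force: 45.4
```

```bash
python3 - <<'E'
from h import *
where(); c,W=wrist(); rim(c,W,.044,(443,-269))
P=cloud(c,W); s=env.get_state(); Q=(P-np.array(s["tcp_pos"]))@quat(s["orientation"])*1000
m=(np.abs(Q[...,0])<70)&(np.abs(Q[...,1])<30)&(Q[...,2]>-40)&(Q[...,2]<15)
z=Q[...,2][m]; print(np.histogram(z,bins=range(-40,16,4)))
t=m&(Q[...,2]>np.percentile(z,50)-2)&(Q[...,2]<np.percentile(z,50)+2); print("med z",np.percentile(z,50),"x",np.percentile(Q[...,0][t],[.5,99.5]))
cv2.imwrite("pics/w6.png",c["image"])
E
```

```text
t 11.43 tcp [ 506.  -237.7  190.5] fing 114.06 zax [ 7.e-04  2.e-04 -1.e+00] gap 63.0 grip 45.4 q6 [-0.58 -1.  ] F [ 0.9  0.  -0.8]
rim 1300 (array([ 442.6, -269.5]), array([94.2, 64.2]), 24.1) z 43.9
(array([    0,     0,     0,     0,   120, 18591,   252,   269,   175,
           0,     0,     0,     0]), array([-40, -36, -32, -28, -24, -20, -16, -12,  -8,  -4,   0,   4,   8,
        12]))
med z -18.498809091127434 x [-44.88794578  47.83793744]
```

View pics/w6.png

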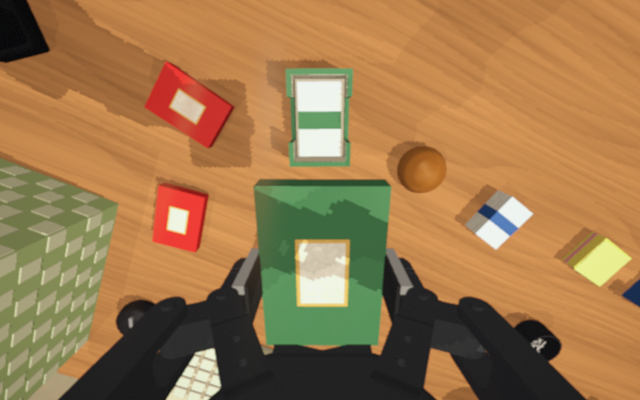

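The green bundle lies flat in the box at (320,118), and the held lid is offset +1.1 mm along tool x. Moving above the box.

Emit:
carry_out(moves=[{"tx": -3.1, "ty": -1.6, "tz": 0, "wx": 0, "wy": 0, "wz": 0, "claw": 1}, {"tx": -3.1, "ty": -1.5, "tz": -4, "wx": 0, "wy": 0, "wz": 0, "claw": 1}, {"tx": 0, "ty": 0, "tz": -5, "wx": 0, "wy": 0, "wz": 0, "claw": 1}, {"tx": 0, "ty": 0, "tz": -3, "wx": 0, "wy": 0, "wz": 0, "claw": 1}, {"tx": 0, "ty": 0, "tz": 0, "wx": 0, "wy": 0, "wz": 0, "claw": 1}, {"tx": 0, "ty": 0, "tz": 0, "wx": 0, "wy": 0, "wz": 0, "claw": 1}])

```text
clock: 12.22
tcp_pos: [0.4452, -0.2688, 0.0713]
orientation: [0.001, -0.21, 0.978, -0.001]
wrist_force: [0.5, -0.0, 0.4]
finger_gap: 0.0628
grip_force: 45.3
```

```bash
python3 - <<'E'
from h import *
where()
E
```

```text
t 12.22 tcp [ 445.2 -268.8   71.3] fing 114.21 zax [ 1.3e-03 -9.0e-04 -1.0e+00] gap 62.8 grip 45.3 q6 [-0.7  -1.12] F [ 0.5 -0.   0.4]
```

Emit:
carry_out(moves=[{"tx": -0.16, "ty": 0, "tz": -1.2, "wx": 0, "wy": 0, "wz": 0, "claw": 1}, {"tx": 0, "ty": 0, "tz": -0.8, "wx": 0, "wy": 0, "wz": 0, "claw": 1}, {"tx": 0, "ty": 0, "tz": -0.6, "wx": 0, "wy": 0, "wz": 0, "claw": 1}, {"tx": 0, "ty": 0, "tz": -0.4, "wx": 0, "wy": 0, "wz": 0, "claw": 1}, {"tx": 0, "ty": 0, "tz": -0.15, "wx": 0, "wy": 0, "wz": 0, "claw": 1}, {"tx": 0, "ty": 0, "tz": 0, "wx": 0, "wy": 0, "wz": 0, "claw": 1}])

```text
clock: 12.98
tcp_pos: [0.4422, -0.2689, 0.0395]
orientation: [0.0, -0.209, 0.978, 0.0]
wrist_force: [-2.5, 1.5, 8.2]
finger_gap: 0.0629
grip_force: 46.4
```

```bash
python3 - <<'E'
from h import *
where(); c,W=wrist(); cv2.imwrite("pics/w7.png",c["image"])
E
```

```text
t 12.97 tcp [ 442.2 -268.9   39.5] fing 114.13 zax [ 0.  0. -1.] gap 62.9 grip 46.4 q6 [-0.7  -1.12] F [-2.5  1.5  8.2]
```

View pics/w7.png

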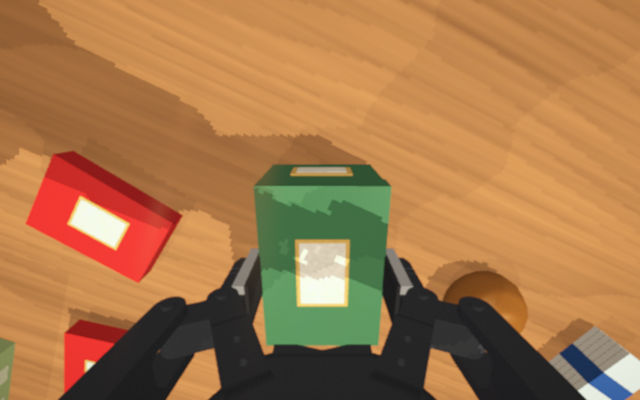

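The lid has seated flush with the box walls: the plate covers the rim, and the front face is continuous at (320,175). Releasing, lifting and checking.

Emit:
carry_out(moves=[{"tx": 0, "ty": 0, "tz": 0, "wx": 0, "wy": 0, "wz": 0, "claw": -1}, {"tx": 0, "ty": 0, "tz": 0, "wx": 0, "wy": 0, "wz": 0, "claw": -1}, {"tx": 0, "ty": 0, "tz": 0, "wx": 0, "wy": 0, "wz": 0, "claw": -1}, {"tx": 0, "ty": 0, "tz": 3, "wx": 0, "wy": 0, "wz": 0, "claw": -1}, {"tx": 0, "ty": 0, "tz": 6, "wx": 0, "wy": 0, "wz": 0, "claw": -1}, {"tx": 0, "ty": 0, "tz": 6, "wx": 0, "wy": 0, "wz": 0, "claw": -1}, {"tx": 0, "ty": 0, "tz": 1, "wx": 0, "wy": 0, "wz": 0, "claw": -1}, {"tx": 0, "ty": 0, "tz": 0, "wx": 0, "wy": 0, "wz": 0, "claw": -1}])

```text
clock: 14.02
tcp_pos: [0.4426, -0.2692, 0.199]
orientation: [0.0, -0.209, 0.978, -0.001]
wrist_force: [-0.2, -0.6, 0.0]
finger_gap: 0.0854
grip_force: 0.0
```

```bash
python3 - <<'E'
from h import *
where(); c,W=wrist(); rim(c,W,.058,(443,-269)); P=cloud(c,W)
m=(P[...,2]>.02)&(P[...,2]<.065)&(np.hypot(P[...,0]-.443,P[...,1]+.269)<.075); print("all",rect(P[m]))
m=(P[...,2]>.02)&(P[...,2]<.040)&(np.hypot(P[...,0]-.443,P[...,1]+.269)<.075); print("sides",m.sum(),rect(P[m]))
E
```

```text
t 14.03 tcp [ 442.6 -269.2  199. ] fing 114.13 zax [ 1.2e-03 -9.0e-04 -1.0e+00] gap 85.4 grip 0.0 q6 [-0.7  -1.12] F [-0.2 -0.6  0. ]
rim 5174 (array([ 442. , -269.5]), array([94.6, 64.1]), 23.8) z 58.0
all (array([ 441.6, -269.7]), array([95.6, 64.1]), 23.8)
sides 147 (array([ 398.8, -288.9]), array([62.4,  1.9]), -65.8)
```

Green is closed with its top at 58.0 mm, and lid and box coincide within about 1 mm. Next, the blue bundle.

Emit:
carry_out(moves=[{"tx": 0.4, "ty": 5, "tz": 0, "wx": 0, "wy": 0, "wz": -0.128, "claw": -1}, {"tx": 0.4, "ty": 5, "tz": 0, "wx": 0, "wy": 0, "wz": -0.128, "claw": -1}, {"tx": 0.4, "ty": 5, "tz": 0, "wx": 0, "wy": 0, "wz": -0.128, "claw": -1}, {"tx": 0.4, "ty": 5, "tz": 0, "wx": 0, "wy": 0, "wz": -0.128, "claw": -1}, {"tx": 0.4, "ty": 4.9, "tz": 0, "wx": 0, "wy": 0, "wz": -0.127, "claw": -1}, {"tx": 0, "ty": 0, "tz": 0, "wx": 0, "wy": 0, "wz": 0, "claw": -1}, {"tx": 0, "ty": 0, "tz": 0, "wx": 0, "wy": 0, "wz": 0, "claw": -1}])

```text
clock: 14.95
tcp_pos: [0.4615, -0.0199, 0.1971]
orientation: [-0.001, 0.108, 0.994, -0.0]
wrist_force: [0.2, -0.2, 0.2]
finger_gap: 0.0853
grip_force: 0.0
```

```bash
python3 - <<'E'
from h import *
where(); c,W=wrist(); rim(c,W,.027,(462,-20),.045)
E
```

```text
t 14.95 tcp [461.5 -19.9 197.1] fing 77.62 zax [-2.8e-03  2.0e-04 -1.0e+00] gap 85.3 grip 0.0 q6 [-0.22 -0.  ] F [ 0.2 -0.2  0.2]
rim 1519 (array([461.3, -20.2]), array([57.6, 36.2]), -13.0) z 27.0
```

Emit:
carry_out(moves=[{"tx": 0, "ty": 0, "tz": -6, "wx": 0, "wy": 0, "wz": -0.01, "claw": -1}, {"tx": 0, "ty": 0, "tz": -6, "wx": 0, "wy": 0, "wz": 0, "claw": -1}, {"tx": 0, "ty": 0, "tz": -4.5, "wx": 0, "wy": 0, "wz": 0, "claw": -1}, {"tx": 0, "ty": 0, "tz": -2, "wx": 0, "wy": 0, "wz": 0, "claw": -1}, {"tx": 0, "ty": 0, "tz": 0, "wx": 0, "wy": 0, "wz": 0, "claw": 1}, {"tx": 0, "ty": 0, "tz": 0, "wx": 0, "wy": 0, "wz": 0, "claw": 1}, {"tx": 0, "ty": 0, "tz": 0, "wx": 0, "wy": 0, "wz": 0, "claw": 1}, {"tx": 0, "ty": 0, "tz": 0, "wx": 0, "wy": 0, "wz": 0, "claw": 1}])

```text
clock: 16.0
tcp_pos: [0.4637, -0.0205, 0.015]
orientation: [0.002, 0.114, 0.994, -0.0]
wrist_force: [-0.9, -0.3, 5.6]
finger_gap: 0.0347
grip_force: 40.5
```

Emit:
carry_out(moves=[{"tx": 0, "ty": 0, "tz": 0, "wx": 0, "wy": 0, "wz": 0, "claw": 1}, {"tx": 0, "ty": 0, "tz": 3, "wx": 0, "wy": 0, "wz": 0, "claw": 1}, {"tx": 0, "ty": 0, "tz": 6, "wx": 0, "wy": 0, "wz": 0, "claw": 1}, {"tx": 0, "ty": 0, "tz": 6, "wx": 0, "wy": 0, "wz": 0, "claw": 1}, {"tx": 0, "ty": 0, "tz": 3, "wx": 0, "wy": 0, "wz": 0, "claw": 1}])

```text
clock: 16.62
tcp_pos: [0.4636, -0.02, 0.1975]
orientation: [0.003, 0.113, 0.994, -0.0]
wrist_force: [1.0, -0.4, -1.5]
finger_gap: 0.0351
grip_force: 40.2
```

Emit:
carry_out(moves=[{"tx": 1.2, "ty": 5.2, "tz": 0, "wx": 0, "wy": 0, "wz": 0.105, "claw": 1}, {"tx": 1.2, "ty": 5.2, "tz": 0, "wx": 0, "wy": 0, "wz": 0, "claw": 1}, {"tx": 1.2, "ty": 5.2, "tz": 0, "wx": 0, "wy": 0, "wz": 0, "claw": 1}, {"tx": 1.2, "ty": 5.2, "tz": 0, "wx": 0, "wy": 0, "wz": 0, "claw": 1}, {"tx": 1.2, "ty": 5.5, "tz": 0, "wx": 0, "wy": 0, "wz": 0, "claw": 1}, {"tx": 0, "ty": 0, "tz": 0, "wx": 0, "wy": 0, "wz": 0, "claw": 1}, {"tx": 0, "ty": 0, "tz": 0, "wx": 0, "wy": 0, "wz": 0, "claw": 1}])

```text
clock: 17.5
tcp_pos: [0.5217, 0.243, 0.1934]
orientation: [-0.0, 0.061, 0.998, -0.0]
wrist_force: [0.3, -0.2, 0.5]
finger_gap: 0.0346
grip_force: 40.3
```

```bash
cat >> h.py <<'E'
def front(c,W,s,half,L):
    """held thing: top height and front (tool +x) edge in the tool frame, mm"""
    Q=(cloud(c,W)-np.array(s["tcp_pos"]))@quat(s["orientation"])*1000
    m=(np.abs(Q[...,0])<70)&(np.abs(Q[...,1])<half)&(Q[...,2]>-40)&(Q[...,2]<15)
    z=np.median(Q[...,2][m]); t=m&(np.abs(Q[...,2]-z)<2); f=np.percentile(Q[...,0][t],99.5)
    print("held top z",round(z,1),"x",np.round(np.percentile(Q[...,0][t],.5),1),round(f,1),"centre by front",round(f-L/2+.2,1))
E
python3 - <<'E'
from h import *
where(); s=env.get_state(); c,W=wrist(); rim(c,W,.040,(453.6,251.4),.055); front(c,W,s,15,58)
cv2.imwrite("pics/w8.png",c["image"])
E
```

```text
t 17.5 tcp [521.7 243.  193.4] fing 83.02 zax [-8.e-04 -5.e-04 -1.e+00] gap 34.6 grip 40.3 q6 [0.3  0.42] F [ 0.3 -0.2  0.5]
rim 835 (array([453.3, 251.2]), array([75.4, 54. ]), -6.8) z 39.8
held top z -11.8 x -27.0 30.8 centre by front 2.0
```

View pics/w8.png

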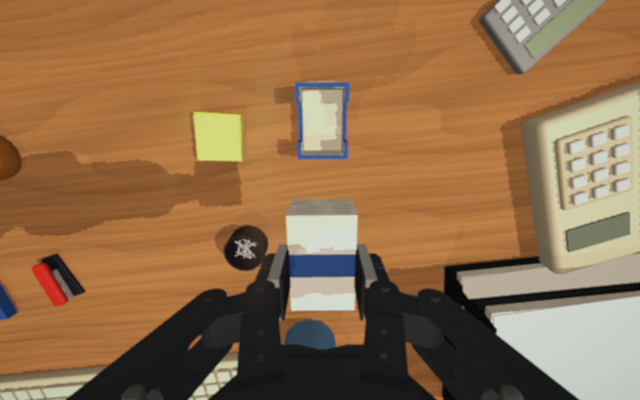

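Blue box at (322,121), rim 75.4x54.0 and 39.8 high, which fits. The held bundle is offset +2.0 mm along tool x. Placing it.

Emit:
carry_out(moves=[{"tx": -3.4, "ty": 0.4, "tz": 0, "wx": 0, "wy": 0, "wz": 0, "claw": 1}, {"tx": -3.3, "ty": 0.4, "tz": -5, "wx": 0, "wy": 0, "wz": 0, "claw": 1}, {"tx": 0, "ty": 0, "tz": -5, "wx": 0, "wy": 0, "wz": 0, "claw": 1}, {"tx": 0, "ty": 0, "tz": 0, "wx": 0, "wy": 0, "wz": 0, "claw": 1}, {"tx": 0, "ty": 0, "tz": 0, "wx": 0, "wy": 0, "wz": 0, "claw": 1}])

```text
clock: 18.18
tcp_pos: [0.4567, 0.2506, 0.0954]
orientation: [0.001, 0.062, 0.998, 0.0]
wrist_force: [0.8, -0.2, 0.4]
finger_gap: 0.0347
grip_force: 40.3
```

```bash
python3 - <<'E'
from h import *
where()
E
```

```text
t 18.18 tcp [456.7 250.6  95.4] fing 82.87 zax [ 2.e-03  7.e-04 -1.e+00] gap 34.7 grip 40.3 q6 [0.35 0.47] F [ 0.8 -0.2  0.4]
```

Emit:
carry_out(moves=[{"tx": -0.1, "ty": 0.04, "tz": -2.5, "wx": 0, "wy": 0, "wz": 0, "claw": 1}, {"tx": 0, "ty": 0, "tz": -2, "wx": 0, "wy": 0, "wz": 0, "claw": 1}, {"tx": 0, "ty": 0, "tz": -1.5, "wx": 0, "wy": 0, "wz": 0, "claw": 1}, {"tx": 0, "ty": 0, "tz": -1.2, "wx": 0, "wy": 0, "wz": 0, "claw": 1}, {"tx": 0, "ty": 0, "tz": -0.35, "wx": 0, "wy": 0, "wz": 0, "claw": 1}, {"tx": 0, "ty": 0, "tz": 0, "wx": 0, "wy": 0, "wz": 0, "claw": 1}])

```text
clock: 18.92
tcp_pos: [0.4548, 0.2515, 0.019]
orientation: [0.0, 0.061, 0.998, 0.0]
wrist_force: [-1.9, -0.4, 4.3]
finger_gap: 0.0344
grip_force: 40.8
```

```bash
python3 - <<'E'
from h import *
where(); c,W=wrist(); cv2.imwrite("pics/w9.png",c["image"])
E
```

```text
t 18.93 tcp [454.8 251.5  19. ] fing 82.96 zax [ 9.e-04  1.e-04 -1.e+00] gap 34.4 grip 40.8 q6 [0.35 0.47] F [-1.9 -0.4  4.3]
```

View pics/w9.png

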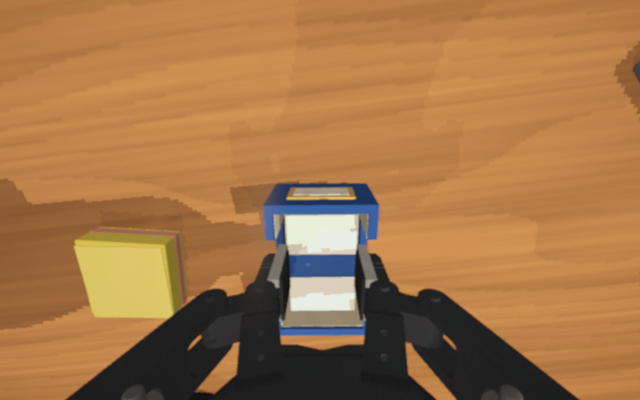

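The blue bundle is inside the walls and down on the floor (4 N contact). Releasing and going to the blue lid.

Emit:
carry_out(moves=[{"tx": 0, "ty": 0, "tz": 0, "wx": 0, "wy": 0, "wz": 0, "claw": -1}, {"tx": 0, "ty": 0, "tz": 0, "wx": 0, "wy": 0, "wz": 0, "claw": -1}, {"tx": 0, "ty": 0, "tz": 0, "wx": 0, "wy": 0, "wz": 0, "claw": -1}, {"tx": 0, "ty": 0, "tz": 0, "wx": 0, "wy": 0, "wz": 0, "claw": -1}, {"tx": 0, "ty": 0, "tz": 3, "wx": 0, "wy": 0, "wz": 0, "claw": -1}, {"tx": 0, "ty": 0, "tz": 5, "wx": 0, "wy": 0, "wz": 0, "claw": -1}, {"tx": 0, "ty": 0, "tz": 6, "wx": 0, "wy": 0, "wz": 0, "claw": -1}, {"tx": 1.7, "ty": -5, "tz": 4, "wx": 0, "wy": 0, "wz": 0.149, "claw": -1}])

```text
clock: 19.98
tcp_pos: [0.4709, 0.2061, 0.1989]
orientation: [0.002, -0.017, 1.0, 0.001]
wrist_force: [1.3, 0.1, -0.5]
finger_gap: 0.0854
grip_force: 0.0
```

Emit:
carry_out(moves=[{"tx": 1.7, "ty": -5, "tz": 0, "wx": 0, "wy": 0, "wz": 0, "claw": -1}, {"tx": 1.7, "ty": -5, "tz": 0, "wx": 0, "wy": 0, "wz": 0, "claw": -1}, {"tx": 1.7, "ty": -5, "tz": 0, "wx": 0, "wy": 0, "wz": 0, "claw": -1}, {"tx": 1.7, "ty": -5, "tz": 0, "wx": 0, "wy": 0, "wz": 0, "claw": -1}, {"tx": 1.7, "ty": -5, "tz": 0, "wx": 0, "wy": 0, "wz": 0, "claw": -1}, {"tx": 1.7, "ty": -5, "tz": 0, "wx": 0, "wy": 0, "wz": 0, "claw": -1}, {"tx": 1.7, "ty": -5, "tz": 0, "wx": 0, "wy": 0, "wz": 0, "claw": -1}, {"tx": 1.8, "ty": -5, "tz": 0, "wx": 0, "wy": 0, "wz": 0, "claw": -1}])

```text
clock: 20.98
tcp_pos: [0.6077, -0.1974, 0.1957]
orientation: [0.0, -0.013, 1.0, 0.0]
wrist_force: [0.5, -0.1, -0.3]
finger_gap: 0.0855
grip_force: 0.0
```

Emit:
carry_out(moves=[{"tx": 1.7, "ty": -4.7, "tz": 0, "wx": 0, "wy": 0, "wz": 0, "claw": -1}, {"tx": 0, "ty": 0, "tz": 0, "wx": 0, "wy": 0, "wz": 0, "claw": -1}, {"tx": 0, "ty": 0, "tz": 0, "wx": 0, "wy": 0, "wz": 0, "claw": -1}])

```text
clock: 21.35
tcp_pos: [0.6239, -0.2424, 0.1952]
orientation: [-0.001, -0.013, 1.0, 0.001]
wrist_force: [0.5, 0.3, 0.7]
finger_gap: 0.0855
grip_force: 0.0
```

```bash
python3 - <<'E'
from h import *
where(); c,W=wrist(); m=rim(c,W,.020,(626,-246),.055); print(c["image"][m].mean(0))
rim(c,W,.058,(443,-269))
E
```

```text
t 21.35 tcp [ 623.9 -242.4  195.2] fing 91.48 zax [-0.0012  0.0011 -1.    ] gap 85.5 grip 0.0 q6 [-0.49 -0.52] F [0.5 0.3 0.7]
rim 2882 (array([ 626.9, -246.2]), array([76.5, 53.9]), 2.6) z 19.9
[171.56974323 127.99201943  98.51630812]
rim 3273 (array([ 463.6, -259.4]), array([64.1, 46.5]), -66.1) z 58.0
```

Blue plate confirmed (mean BGR 172,128,99; 76.5x53.9). Grasping.

Emit:
carry_out(moves=[{"tx": 0.15, "ty": -0.38, "tz": -6, "wx": 0, "wy": 0, "wz": 0.019, "claw": -1}, {"tx": 0, "ty": 0, "tz": -6, "wx": 0, "wy": 0, "wz": 0, "claw": -1}, {"tx": 0, "ty": 0, "tz": -5, "wx": 0, "wy": 0, "wz": 0, "claw": -1}, {"tx": 0, "ty": 0, "tz": -1.8, "wx": 0, "wy": 0, "wz": 0, "claw": -1}, {"tx": 0, "ty": 0, "tz": -0.7, "wx": 0, "wy": 0, "wz": 0, "claw": -1}, {"tx": 0, "ty": 0, "tz": 0, "wx": 0, "wy": 0, "wz": 0, "claw": 1}, {"tx": 0, "ty": 0, "tz": 0, "wx": 0, "wy": 0, "wz": 0, "claw": 1}, {"tx": 0, "ty": 0, "tz": 0, "wx": 0, "wy": 0, "wz": 0, "claw": 1}])

```text
clock: 22.4
tcp_pos: [0.6276, -0.2474, 0.0035]
orientation: [0.002, -0.023, 1.0, -0.001]
wrist_force: [-0.8, 0.4, 7.0]
finger_gap: 0.0528
grip_force: 43.6
```

Emit:
carry_out(moves=[{"tx": 0, "ty": 0, "tz": 0, "wx": 0, "wy": 0, "wz": 0, "claw": 1}, {"tx": 0, "ty": 0, "tz": 3, "wx": 0, "wy": 0, "wz": 0, "claw": 1}, {"tx": 0, "ty": 0, "tz": 6, "wx": 0, "wy": 0, "wz": 0, "claw": 1}, {"tx": 0, "ty": 0, "tz": 6, "wx": 0, "wy": 0, "wz": 0, "claw": 1}, {"tx": 0, "ty": 0, "tz": 4, "wx": 0, "wy": 0, "wz": 0, "claw": 1}])

```text
clock: 23.02
tcp_pos: [0.6268, -0.2471, 0.1953]
orientation: [0.002, -0.023, 1.0, -0.001]
wrist_force: [0.5, -1.2, -0.6]
finger_gap: 0.0528
grip_force: 42.8
```

Emit:
carry_out(moves=[{"tx": -1, "ty": 4.9, "tz": 0, "wx": 0, "wy": 0, "wz": -0.164, "claw": 1}, {"tx": -1, "ty": 4.9, "tz": 0, "wx": 0, "wy": 0, "wz": 0, "claw": 1}, {"tx": -1, "ty": 4.9, "tz": 0, "wx": 0, "wy": 0, "wz": 0, "claw": 1}, {"tx": -1, "ty": 4.9, "tz": 0, "wx": 0, "wy": 0, "wz": 0, "claw": 1}, {"tx": -1, "ty": 4.9, "tz": 0, "wx": 0, "wy": 0, "wz": 0, "claw": 1}, {"tx": -1, "ty": 4.9, "tz": 0, "wx": 0, "wy": 0, "wz": 0, "claw": 1}, {"tx": -1, "ty": 4.9, "tz": 0, "wx": 0, "wy": 0, "wz": 0, "claw": 1}, {"tx": -1, "ty": 4.9, "tz": 0, "wx": 0, "wy": 0, "wz": 0, "claw": 1}])

```text
clock: 24.02
tcp_pos: [0.5456, 0.1469, 0.1918]
orientation: [0.001, 0.06, 0.998, 0.0]
wrist_force: [0.3, 0.5, -0.2]
finger_gap: 0.053
grip_force: 42.8
```

Emit:
carry_out(moves=[{"tx": -1.2, "ty": 4.9, "tz": 0, "wx": 0, "wy": 0, "wz": 0, "claw": 1}, {"tx": -1.2, "ty": 4.9, "tz": 0, "wx": 0, "wy": 0, "wz": 0, "claw": 1}, {"tx": 0, "ty": 0, "tz": 0, "wx": 0, "wy": 0, "wz": 0, "claw": 1}, {"tx": 0, "ty": 0, "tz": 0, "wx": 0, "wy": 0, "wz": 0, "claw": 1}])

```text
clock: 24.52
tcp_pos: [0.5219, 0.2434, 0.1913]
orientation: [0.0, 0.059, 0.998, -0.0]
wrist_force: [-0.4, 0.0, -0.1]
finger_gap: 0.0533
grip_force: 42.8
```

```bash
python3 - <<'E'
from h import *
where(); s=env.get_state(); c,W=wrist(); rim(c,W,.040,(453.6,251.4),.055); rim(c,W,.031,(453.6,251.4),.04); front(c,W,s,24,76)
E
```

```text
t 24.52 tcp [521.9 243.4 191.3] fing 83.23 zax [ 8.e-04 -1.e-04 -1.e+00] gap 53.3 grip 42.8 q6 [0.3  0.42] F [-0.4  0.  -0.1]
rim 847 (array([453.1, 251.2]), array([75.6, 53.9]), -6.8) z 39.8
rim 2097 (array([453.3, 249.4]), array([66.8, 48.1]), -6.7) z 31.0
held top z -16.5 x -37.5 38.3 centre by front 0.5
```

Emit:
carry_out(moves=[{"tx": -3.4, "ty": 0.4, "tz": 0, "wx": 0, "wy": 0, "wz": 0, "claw": 1}, {"tx": -3.45, "ty": 0.37, "tz": -4, "wx": 0, "wy": 0, "wz": 0, "claw": 1}, {"tx": 0, "ty": 0, "tz": -5, "wx": 0, "wy": 0, "wz": 0, "claw": 1}, {"tx": 0, "ty": 0, "tz": -3, "wx": 0, "wy": 0, "wz": 0, "claw": 1}, {"tx": 0, "ty": 0, "tz": 0, "wx": 0, "wy": 0, "wz": 0, "claw": 1}, {"tx": 0, "ty": 0, "tz": 0, "wx": 0, "wy": 0, "wz": 0, "claw": 1}, {"tx": 0, "ty": 0, "tz": 0, "wx": 0, "wy": 0, "wz": 0, "claw": 1}])

```text
clock: 25.45
tcp_pos: [0.455, 0.2513, 0.0726]
orientation: [0.002, 0.06, 0.998, 0.001]
wrist_force: [-0.2, -0.0, -0.6]
finger_gap: 0.0534
grip_force: 42.8
```

```bash
python3 - <<'E'
from h import *
where()
E
```

```text
t 25.45 tcp [455.  251.3  72.6] fing 83.15 zax [ 0.0031  0.0012 -1.    ] gap 53.4 grip 42.8 q6 [0.35 0.47] F [-0.2 -0.  -0.6]
```

Emit:
carry_out(moves=[{"tx": -0.08, "ty": 0, "tz": -1.3, "wx": 0, "wy": 0, "wz": 0, "claw": 1}, {"tx": 0, "ty": 0, "tz": -0.9, "wx": 0, "wy": 0, "wz": 0, "claw": 1}, {"tx": 0, "ty": 0, "tz": -0.7, "wx": 0, "wy": 0, "wz": 0, "claw": 1}, {"tx": 0, "ty": 0, "tz": -0.4, "wx": 0, "wy": 0, "wz": 0, "claw": 1}, {"tx": 0, "ty": 0, "tz": -0.2, "wx": 0, "wy": 0, "wz": 0, "claw": 1}, {"tx": 0, "ty": 0, "tz": 0, "wx": 0, "wy": 0, "wz": 0, "claw": 1}])

```text
clock: 26.2
tcp_pos: [0.452, 0.2511, 0.0374]
orientation: [-0.0, 0.059, 0.998, -0.0]
wrist_force: [-6.6, -2.4, 16.5]
finger_gap: 0.0531
grip_force: 44.6
```

```bash
python3 - <<'E'
from h import *
where(); c,W=wrist(); cv2.imwrite("pics/w10.png",c["image"])
E
```

```text
t 26.2 tcp [452.  251.1  37.4] fing 83.21 zax [-1.e-04 -3.e-04 -1.e+00] gap 53.1 grip 44.6 q6 [0.35 0.47] F [-6.6 -2.4 16.5]
```

View pics/w10.png

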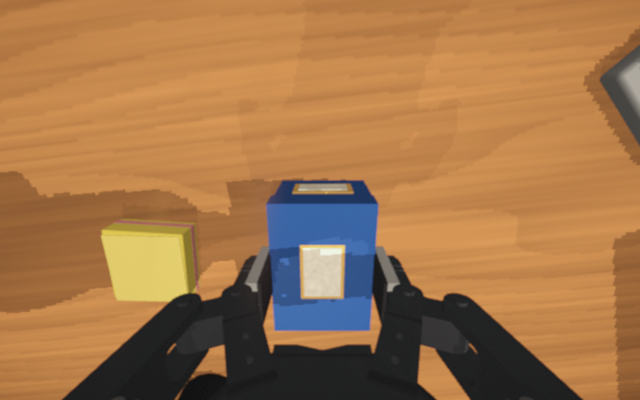

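The blue lid has seated (TCP 37.4 as computed, plate over the rim). Releasing, lifting and turning -90° for an end grasp.

Emit:
carry_out(moves=[{"tx": 0, "ty": 0, "tz": 0.1, "wx": 0, "wy": 0, "wz": 0, "claw": -1}, {"tx": 0, "ty": 0, "tz": 0, "wx": 0, "wy": 0, "wz": 0, "claw": -1}, {"tx": 0, "ty": 0, "tz": 0, "wx": 0, "wy": 0, "wz": 0, "claw": -1}, {"tx": 0, "ty": 0, "tz": 3, "wx": 0, "wy": 0, "wz": 0, "claw": -1}, {"tx": 0, "ty": 0, "tz": 6, "wx": 0, "wy": 0, "wz": 0, "claw": -1}, {"tx": 0, "ty": 0, "tz": 6, "wx": 0, "wy": 0, "wz": -0.1745, "claw": -1}, {"tx": 0, "ty": 0, "tz": 0, "wx": 0, "wy": 0, "wz": -0.1745, "claw": -1}, {"tx": 0, "ty": 0, "tz": 0, "wx": 0, "wy": 0, "wz": -0.1745, "claw": -1}])

```text
clock: 27.25
tcp_pos: [0.4532, 0.2514, 0.1878]
orientation: [0.001, 0.318, 0.948, 0.001]
wrist_force: [0.1, 0.5, -0.1]
finger_gap: 0.0856
grip_force: 0.0
```

Emit:
carry_out(moves=[{"tx": 0, "ty": 0, "tz": 0, "wx": 0, "wy": 0, "wz": -0.1745, "claw": -1}, {"tx": 0, "ty": 0, "tz": 0, "wx": 0, "wy": 0, "wz": -0.1745, "claw": -1}, {"tx": 0, "ty": 0, "tz": 0, "wx": 0, "wy": 0, "wz": -0.1745, "claw": -1}, {"tx": 0, "ty": 0, "tz": 0, "wx": 0, "wy": 0, "wz": -0.1745, "claw": -1}, {"tx": 0, "ty": 0, "tz": 0, "wx": 0, "wy": 0, "wz": -0.1745, "claw": -1}, {"tx": 0, "ty": 0, "tz": 0, "wx": 0, "wy": 0, "wz": -0.1745, "claw": -1}, {"tx": 0, "ty": 0, "tz": 0, "wx": 0, "wy": 0, "wz": 0, "claw": -1}, {"tx": 0, "ty": 0, "tz": 0, "wx": 0, "wy": 0, "wz": 0, "claw": -1}])

```text
clock: 28.25
tcp_pos: [0.4525, 0.2512, 0.1867]
orientation: [-0.0, 0.747, 0.665, -0.0]
wrist_force: [-0.8, 0.2, 0.1]
finger_gap: 0.0856
grip_force: 0.0
```

```bash
python3 - <<'E'
from h import *
where(); c,W=wrist(); rim(c,W,.054,(453,251),.055); P=cloud(c,W)
near=np.hypot(P[...,0]-.453,P[...,1]-.251)<.06
m=near&(P[...,2]>.015)&(P[...,2]<.036); print("side",m.sum(),rect(P[m]))
m=near&(P[...,2]>.042)&(P[...,2]<.050); print("plate side",m.sum(),rect(P[m]))
E
```

```text
t 28.25 tcp [452.5 251.2 186.7] fing 173.37 zax [-2.e-04 -1.e-04 -1.e+00] gap 85.6 grip 0.0 q6 [0.35 2.04] F [-0.8  0.2  0.1]
rim 3742 (array([451.4, 251.5]), array([76.1, 54.5]), -7.1) z 54.0
side 134 (array([456.2, 276.9]), array([75.7,  4.1]), -6.8)
plate side 132 (array([454.9, 278.4]), array([75. ,  0.6]), -6.8)
```

The closed blue box top is at 54.0 mm and square. The lid looks about 1.5 mm off lengthwise, and the end clamp will even that out. Approaching in two steps because there's only 4.7 mm of clearance per side.

Emit:
carry_out(moves=[{"tx": 0, "ty": 0, "tz": -5, "wx": 0, "wy": 0, "wz": 0, "claw": -1}, {"tx": 0, "ty": 0, "tz": -5, "wx": 0, "wy": 0, "wz": 0, "claw": -1}, {"tx": 0, "ty": 0, "tz": -3, "wx": 0, "wy": 0, "wz": 0, "claw": -1}, {"tx": 0, "ty": 0, "tz": 0, "wx": 0, "wy": 0, "wz": 0, "claw": -1}, {"tx": 0, "ty": 0, "tz": 0, "wx": 0, "wy": 0, "wz": 0, "claw": -1}])

```text
clock: 28.92
tcp_pos: [0.4534, 0.2515, 0.058]
orientation: [0.0, 0.748, 0.664, 0.001]
wrist_force: [0.4, 0.1, 0.2]
finger_gap: 0.0856
grip_force: 0.0
```

```bash
python3 - <<'E'
from h import *
where(); c,W=wrist(); rim(c,W,.054,(453,251),.055)
cv2.imwrite("pics/w11.png",c["image"])
E
```

```text
t 28.93 tcp [453.4 251.5  58. ] fing 173.25 zax [ 1.5e-03  5.0e-04 -1.0e+00] gap 85.6 grip 0.0 q6 [0.35 2.04] F [0.4 0.1 0.2]
rim 10616 (array([451.6, 251.3]), array([76.3, 55.6]), -7.1) z 54.0
```

View pics/w11.png

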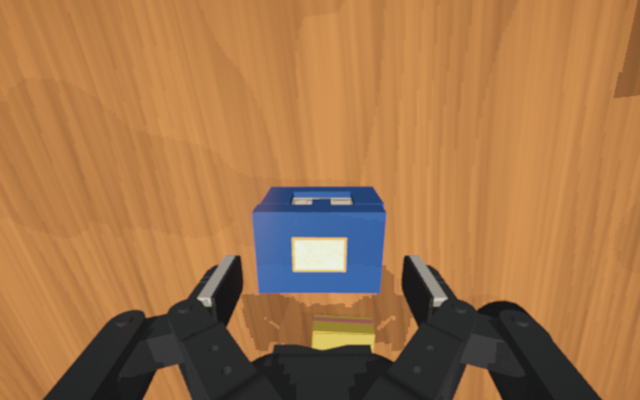

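Box and lid are centred between the fingertips (box 255–384, tips at 240 and 404). Descending to clamp the ends.

Emit:
carry_out(moves=[{"tx": -0.1, "ty": 0, "tz": -2.5, "wx": 0, "wy": 0, "wz": 0, "claw": -1}, {"tx": 0, "ty": 0, "tz": -2, "wx": 0, "wy": 0, "wz": 0, "claw": -1}, {"tx": 0, "ty": 0, "tz": -1.2, "wx": 0, "wy": 0, "wz": 0, "claw": -1}, {"tx": 0, "ty": 0, "tz": 0, "wx": 0, "wy": 0, "wz": 0, "claw": -1}, {"tx": 0, "ty": 0, "tz": 0, "wx": 0, "wy": 0, "wz": 0, "claw": 1}, {"tx": 0, "ty": 0, "tz": 0, "wx": 0, "wy": 0, "wz": 0, "claw": 1}, {"tx": 0, "ty": 0, "tz": 0, "wx": 0, "wy": 0, "wz": 0, "claw": 1}], newtons=45)

```text
clock: 29.85
tcp_pos: [0.4526, 0.2516, 0.001]
orientation: [0.0, 0.748, 0.664, 0.001]
wrist_force: [-0.0, 0.2, 6.3]
finger_gap: 0.0756
grip_force: 54.6
```

Emit:
carry_out(moves=[{"tx": 0, "ty": 0, "tz": 2, "wx": 0, "wy": 0, "wz": 0, "claw": 1}, {"tx": 0, "ty": 0, "tz": 5, "wx": 0, "wy": 0, "wz": 0, "claw": 1}, {"tx": 0, "ty": 0, "tz": 5, "wx": 0, "wy": 0, "wz": 0, "claw": 1}, {"tx": 0, "ty": 0, "tz": 5, "wx": 0, "wy": 0, "wz": 0, "claw": 1}, {"tx": 0, "ty": 0, "tz": 3, "wx": 0, "wy": 0, "wz": 0, "claw": 1}, {"tx": 0, "ty": 0, "tz": 0, "wx": 0, "wy": 0, "wz": 0, "claw": 1}])

```text
clock: 30.6
tcp_pos: [0.4528, 0.2517, 0.202]
orientation: [0.001, 0.748, 0.664, 0.002]
wrist_force: [-0.1, -0.1, -2.7]
finger_gap: 0.0756
grip_force: 55.2
```

```bash
python3 - <<'E'
from h import *
where(); s=env.get_state(); c,W=wrist(); front(c,W,s,35,54)
cv2.imwrite("pics/w12.png",c["image"])
E
```

```text
t 30.6 tcp [452.8 251.7 202. ] fing 173.21 zax [ 0.0043  0.0016 -1.    ] gap 75.6 grip 55.2 q6 [0.35 2.04] F [-0.1 -0.1 -2.7]
held top z -13.7 x 17.6 27.8 centre by front 1.0
```

View pics/w12.png

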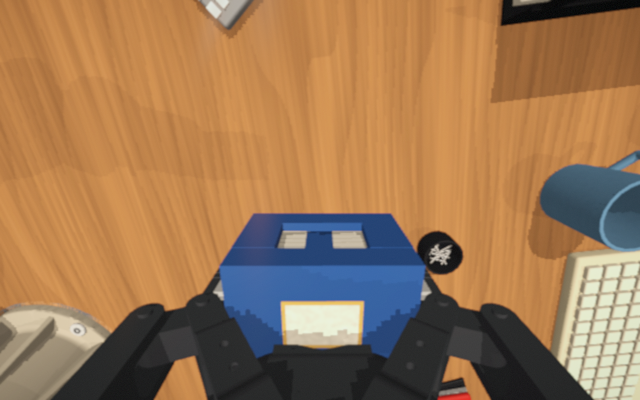

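Clamped firmly, with box and lid faces flush in the picture (front at 222–424, label at (322,322)). Carrying it to just beyond the green box, with a clear view of its lid.

Emit:
carry_out(moves=[{"tx": 0.2, "ty": -5, "tz": 0, "wx": 0, "wy": 0, "wz": 0.067, "claw": 1}, {"tx": 0.2, "ty": -5, "tz": 0, "wx": 0, "wy": 0, "wz": 0.067, "claw": 1}, {"tx": 0.2, "ty": -5, "tz": 0, "wx": 0, "wy": 0, "wz": 0.067, "claw": 1}, {"tx": 0.2, "ty": -5, "tz": 0, "wx": 0, "wy": 0, "wz": 0.067, "claw": 1}, {"tx": 0.2, "ty": -5, "tz": 0, "wx": 0, "wy": 0, "wz": 0.067, "claw": 1}, {"tx": 0.2, "ty": -5, "tz": 0, "wx": 0, "wy": 0, "wz": 0.067, "claw": 1}, {"tx": 0.2, "ty": -5, "tz": 0, "wx": 0, "wy": 0, "wz": 0.067, "claw": 1}, {"tx": 0.2, "ty": -5, "tz": 0, "wx": 0, "wy": 0, "wz": 0.067, "claw": 1}])

```text
clock: 31.65
tcp_pos: [0.4661, -0.1498, 0.1972]
orientation: [-0.002, 0.544, 0.839, -0.0]
wrist_force: [1.0, -0.1, -3.2]
finger_gap: 0.0753
grip_force: 55.1
```

Emit:
carry_out(moves=[{"tx": 0.2, "ty": -5, "tz": 0, "wx": 0, "wy": 0, "wz": 0, "claw": 1}, {"tx": 0.2, "ty": -5, "tz": 0, "wx": 0, "wy": 0, "wz": 0, "claw": 1}, {"tx": 0.3, "ty": -5, "tz": 0, "wx": 0, "wy": 0, "wz": 0, "claw": 1}, {"tx": 0.3, "ty": -5.3, "tz": 0, "wx": 0, "wy": 0, "wz": 0, "claw": 1}, {"tx": 0, "ty": 0, "tz": 0, "wx": 0, "wy": 0, "wz": 0, "claw": 1}, {"tx": 0, "ty": 0, "tz": 0, "wx": 0, "wy": 0, "wz": 0, "claw": 1}])

```text
clock: 32.4
tcp_pos: [0.4763, -0.3507, 0.1972]
orientation: [-0.002, 0.546, 0.838, 0.001]
wrist_force: [0.9, -0.5, -3.4]
finger_gap: 0.0757
grip_force: 55.1
```

```bash
python3 - <<'E'
from h import *
where(); s=env.get_state(); c,W=wrist(); rim(c,W,.058,(442,-269.5),.065)
Q=(cloud(c,W)-np.array(s["tcp_pos"]))@quat(s["orientation"])*1000
for lo,hi in((-60,-51),(-50,-42),(-36,-28),(-25,-15),(-14,-4)):
    m=(np.abs(Q[...,0])<45)&(np.abs(Q[...,1])<36)&(Q[...,2]>lo)&(Q[...,2]<hi)
    print(lo,hi,m.sum(),np.round(np.percentile(Q[...,0][m],[1,50,99]),1),np.round(np.percentile(Q[...,1][m],[1,99]),1),np.round(np.median(Q[...,2][m]),1))
E
```

```text
t 32.4 tcp [ 476.3 -350.7  197.2] fing 23.88 zax [-0.0033  0.0038 -1.    ] gap 75.7 grip 55.1 q6 [-0.77  0.38] F [ 0.9 -0.5 -3.4]
rim 6953 (array([ 441.2, -268.8]), array([94.2, 63.3]), 23.8) z 58.0
-60 -51 15128 [-13.6  10.5  27.1] [-35.  35.] -53.0
-50 -42 1893 [26.1 26.8 27.5] [-35.4  35.3] -46.2
-36 -28 639 [23.4 27.1 27.7] [-35.5  35.6] -32.2
-25 -15 636 [22.6 27.1 27.7] [-35.7  35.5] -20.3
-14 -4 2379 [13.2 25.4 27.6] [-34.4  34.2] -10.6
```

The held blue box is centred on the tool (faces at ±27), and green's top is at 58 mm with matching yaw. Moving above it.

Emit:
carry_out(moves=[{"tx": -1.7, "ty": 4.1, "tz": 0, "wx": 0, "wy": 0, "wz": 0, "claw": 1}, {"tx": -1.75, "ty": 4.05, "tz": -3, "wx": 0, "wy": 0, "wz": 0, "claw": 1}, {"tx": 0, "ty": 0, "tz": -5, "wx": 0, "wy": 0, "wz": 0, "claw": 1}, {"tx": 0, "ty": 0, "tz": -4, "wx": 0, "wy": 0, "wz": 0, "claw": 1}, {"tx": 0, "ty": 0, "tz": 0, "wx": 0, "wy": 0, "wz": 0, "claw": 1}, {"tx": 0, "ty": 0, "tz": 0, "wx": 0, "wy": 0, "wz": 0, "claw": 1}])

```text
clock: 33.2
tcp_pos: [0.4437, -0.2701, 0.0812]
orientation: [0.001, 0.545, 0.839, -0.0]
wrist_force: [0.8, -0.8, -1.8]
finger_gap: 0.0758
grip_force: 55.4
```

```bash
python3 - <<'E'
from h import *
where()
E
```

```text
t 33.2 tcp [ 443.7 -270.1   81.2] fing 23.98 zax [ 1.1e-03 -8.0e-04 -1.0e+00] gap 75.8 grip 55.4 q6 [-0.7   0.45] F [ 0.8 -0.8 -1.8]
```

Emit:
carry_out(moves=[{"tx": -0.13, "ty": 0.07, "tz": -0.8, "wx": 0, "wy": 0, "wz": 0, "claw": 1}, {"tx": 0, "ty": 0, "tz": -0.6, "wx": 0, "wy": 0, "wz": 0, "claw": 1}, {"tx": 0, "ty": 0, "tz": -0.3, "wx": 0, "wy": 0, "wz": 0, "claw": 1}, {"tx": 0, "ty": 0, "tz": 0, "wx": 0, "wy": 0, "wz": 0, "claw": 1}, {"tx": 0, "ty": 0, "tz": 0, "wx": 0, "wy": 0, "wz": 0, "claw": 1}])

```text
clock: 33.83
tcp_pos: [0.4418, -0.2697, 0.0629]
orientation: [0.0, 0.545, 0.838, 0.0]
wrist_force: [-0.3, -0.4, -2.5]
finger_gap: 0.0756
grip_force: 55.6
```

```bash
python3 - <<'E'
from h import *
where()
E
```

```text
t 33.83 tcp [ 441.8 -269.7   62.9] fing 23.91 zax [ 2.e-04 -1.e-04 -1.e+00] gap 75.6 grip 55.6 q6 [-0.7   0.45] F [-0.3 -0.4 -2.5]
```

Alignment is within 0.5 mm. Lowering the last 4 mm.

Emit:
carry_out(moves=[{"tx": 0, "ty": 0.04, "tz": -0.25, "wx": 0, "wy": 0, "wz": 0, "claw": 1}, {"tx": 0, "ty": 0, "tz": -0.15, "wx": 0, "wy": 0, "wz": 0, "claw": 1}, {"tx": 0, "ty": 0, "tz": 0, "wx": 0, "wy": 0, "wz": 0, "claw": 1}, {"tx": 0, "ty": 0, "tz": 0, "wx": 0, "wy": 0, "wz": 0, "claw": 1}])

```text
clock: 34.33
tcp_pos: [0.4418, -0.2692, 0.0591]
orientation: [0.0, 0.545, 0.838, 0.0]
wrist_force: [-1.0, 1.2, 0.1]
finger_gap: 0.0751
grip_force: 56.0
```

```bash
python3 - <<'E'
from h import *
where()
E
```

```text
t 34.33 tcp [ 441.8 -269.2   59.1] fing 23.93 zax [ 2.e-04 -1.e-04 -1.e+00] gap 75.1 grip 56.0 q6 [-0.7   0.45] F [-1.   1.2  0.1]
```

Emit:
carry_out(moves=[{"tx": 0, "ty": 0, "tz": -0.05, "wx": 0, "wy": 0, "wz": 0, "claw": 1}, {"tx": 0, "ty": 0, "tz": 0, "wx": 0, "wy": 0, "wz": 0, "claw": -1}, {"tx": 0, "ty": 0, "tz": 0, "wx": 0, "wy": 0, "wz": 0, "claw": -1}, {"tx": 0, "ty": 0, "tz": 0, "wx": 0, "wy": 0, "wz": 0, "claw": -1}, {"tx": 0, "ty": 0, "tz": 2, "wx": 0, "wy": 0, "wz": 0, "claw": -1}, {"tx": 0, "ty": 0, "tz": 4, "wx": 0, "wy": 0, "wz": 0, "claw": -1}, {"tx": 0, "ty": 0, "tz": 6, "wx": 0, "wy": 0, "wz": 0, "claw": -1}, {"tx": 0, "ty": 0, "tz": 5, "wx": 0, "wy": 0, "wz": 0, "claw": -1}])

```text
clock: 35.33
tcp_pos: [0.4419, -0.2693, 0.2304]
orientation: [0.001, 0.545, 0.838, -0.0]
wrist_force: [0.6, -0.9, 0.2]
finger_gap: 0.0854
grip_force: 0.0
```

Emit:
carry_out(moves=[{"tx": 1.6, "ty": -3.6, "tz": 0, "wx": 0, "wy": 0, "wz": 0, "claw": -1}, {"tx": 0, "ty": 0, "tz": 0, "wx": 0, "wy": 0, "wz": 0, "claw": -1}, {"tx": 0, "ty": 0, "tz": 0, "wx": 0, "wy": 0, "wz": 0, "claw": -1}])

```text
clock: 35.7
tcp_pos: [0.4572, -0.3047, 0.2275]
orientation: [-0.001, 0.545, 0.838, 0.0]
wrist_force: [0.2, 0.7, 0.3]
finger_gap: 0.0852
grip_force: 0.0
```

```bash
python3 - <<'E'
from h import *
where(); c,W=wrist(); P=cloud(c,W); near=np.hypot(P[...,0]-.442,P[...,1]+.269)<.075
for h in (.058,.112):
    m=near&(np.abs(P[...,2]-h)<.004); print(h,m.sum(),rect(P[m]),np.median(P[...,2][m]))
m=near&(np.abs(P[...,2]-.078)<.012);print("blue side",rect(P[m]))
m=near&(np.abs(P[...,2]-.022)<.012);print("green side",rect(P[m]))
cv2.imwrite("pics/w13.png",c["image"])
c,W=static("top")
for b in blobs(c,W,.01,hi=.13,roi=(190,135,480,260),minpx=100): print(*b[:4])
E
```

```text
t 35.7 tcp [ 457.2 -304.7  227.5] fing 23.91 zax [-0.0013  0.0015 -1.    ] gap 85.2 grip 0.0 q6 [-0.73  0.42] F [0.2 0.7 0.3]
0.058 557 (array([ 441.4, -269.3]), array([94.2, 63.5]), 23.8) 0.05787674165040246
0.112 4719 (array([ 441.6, -269.2]), array([76.2, 53.6]), 23.9) 0.11201435254821313
blue side (array([ 430.8, -244.8]), array([74.9,  1.1]), 23.9)
green side (array([ 417.8, -245.2]), array([68.6,  0.4]), 23.4)
[438. 161.] 337 24.2 (array([ 624.1, -381.2]), array([70.7, 55.2]), 7.3)
[353. 166.] 144 31.9 (array([ 615. , -132.6]), array([61.5, 17.9]), 12.2)
[258. 172.] 165 35.1 (array([595.4, 134.2]), array([49.6, 47.4]), 27.3)
[258. 221.] 355 24.4 (array([456.6, 131.2]), array([51.3, 51.2]), -10.6)
[355. 226.] 311 36.2 (array([ 443.8, -139.7]), array([41.2, 40.7]), -44.7)
```

View pics/w13.png

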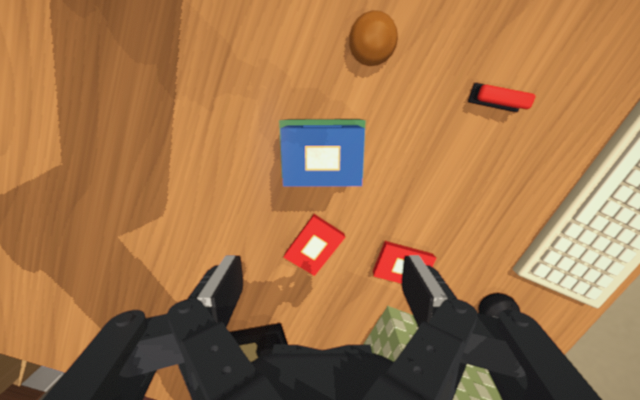

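The stack is 112.0 mm high, the blue and green centres agree within 0.3 mm, and the yaws agree within 0.1°. The gripper is open and clear, and the bystanders haven't moved. Handing in.

```bash
python3 -c "
from workcell import env
print(env.hand_in())"
```

```text
the job is handed in; nothing more can be done
None
```

Job handed in at about 36 s: each bundle is flat in the box of its own colour with its own lid on, and the closed blue box is centred and aligned on the closed green one; the hand-in call gave no verdict.

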